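# Close, dock and lock the full egg carton

### The job

One of the two open egg cartons in the carrier is full and the other has an egg missing. Shut the lid of the full one, then slide it along its lane right up against the end stop, and finally lock it in by pressing the retaining bar down past the sprung jaw until it sits fully in both clips of that lane, behind the carton. Leave the carton with the gap where it is, with its lid open and its eggs in it.

Things in the scene. Friction and masses are not known exactly. Their poses are not given: they have to be found in the camera images.
- carrier: fixed aluminium carrier, plate 270 x 370 x 10 mm, origin on the table 10 mm beyond the plate's middle; x points away from the robot to the end stops, y left, z up. Two lanes along x, centred at y = +90 (left) and -90 mm (right): floor z = 12 mm, 116 mm between guides (tops z = 35 mm), open at the robot's end, end stop face at x = 104 mm (top z = 42 mm), two fork clips each
- dock_left (a point): where the origin of a carton is when it stands against the end stop of the left lane (on the lane's floor; axes as carrier)
- seat_left (a point): where the bar's origin is when it is fully seated in the two clips of the left lane, lying along y (axes as carrier). Clips stand 70 mm to either side of this point, 14 mm wide, tops 37 to 43 mm above it; slots open upwards, 20 mm wide in x, floor 7 mm below this point. The clip on the +y side is a plain fork; in the one on the -y side the robot-side cheek is the sprung jaw
- jaw_left (a joint): sprung hinged jaw of the left lane's clip: 0 = sprung home, its smooth nose about 7 mm over the slot, underside 11 mm above the seat point; grows (rad) as it is pushed back; a bar pressed straight down with about 3 to 10 N slips past and it springs home over it
- dock_right (a point): where the origin of a carton is when it stands against the end stop of the right lane (on the lane's floor; axes as carrier)
- seat_right (a point): where the bar's origin is when it is fully seated in the two clips of the right lane, lying along y (axes as carrier). Clips stand 70 mm to either side of this point, 14 mm wide, tops 37 to 43 mm above it; slots open upwards, 20 mm wide in x, floor 7 mm below this point. The clip on the +y side is a plain fork; in the one on the -y side the robot-side cheek is the sprung jaw
- jaw_right (a joint): sprung hinged jaw of the right lane's clip: 0 = sprung home, its smooth nose about 7 mm over the slot, underside 11 mm above the seat point; grows (rad) as it is pushed back; a bar pressed straight down with about 3 to 10 N slips past and it springs home over it
- carton_a: egg carton of grey pulp for 2 x 2 eggs, 108 x 108 mm, base 40 mm high, walls 3 mm; 72 mm high when shut; 0.3 kg with eggs. Origin: centre of its underside; x points along the lane to the end stop, z up. Egg cells are centred at x, y = +-26 mm. Lid hinged on the +x rim (at x = 54 mm, z = 40 mm)
- lid_a (a joint): lid of carton_a, 108 x 108 mm and 32 mm deep, hinged about the carton's y axis; 0 = shut, starts standing open at 1.5 to 1.85 rad (1.57 = upright). The stiff hinge stays where it is left and moves with about 0.5 N at the free edge
- lid_a_edge (a point): middle of the free edge of lid_a, on its outside (the face that is on top when shut)
- carton_b: egg carton of grey pulp for 2 x 2 eggs, 108 x 108 mm, base 40 mm high, walls 3 mm; 72 mm high when shut; 0.3 kg with eggs. Origin: centre of its underside; x points along the lane to the end stop, z up. Egg cells are centred at x, y = +-26 mm. Lid hinged on the +x rim (at x = 54 mm, z = 40 mm)
- lid_b (a joint): lid of carton_b, 108 x 108 mm and 32 mm deep, hinged about the carton's y axis; 0 = shut, starts standing open at 1.5 to 1.85 rad (1.57 = upright). The stiff hinge stays where it is left and moves with about 0.5 N at the free edge
- lid_b_edge (a point): middle of the free edge of lid_b, on its outside (the face that is on top when shut)
- egg_0: hen's egg, 44 mm wide, 57 mm high, 60 g, standing in a carton cell. Origin: its lowest point when upright
- egg_1: hen's egg, 44 mm wide, 57 mm high, 60 g, standing in a carton cell. Origin: its lowest point when upright
- egg_2: hen's egg, 44 mm wide, 57 mm high, 60 g, standing in a carton cell. Origin: its lowest point when upright
- egg_3: hen's egg, 44 mm wide, 57 mm high, 60 g, standing in a carton cell. Origin: its lowest point when upright
- egg_4: hen's egg, 44 mm wide, 57 mm high, 60 g, standing in a carton cell. Origin: its lowest point when upright
- egg_5: hen's egg, 44 mm wide, 57 mm high, 60 g, standing in a carton cell. Origin: its lowest point when upright
- egg_6: hen's egg, 44 mm wide, 57 mm high, 60 g, standing in a carton cell. Origin: its lowest point when upright
- bar: retaining bar: square steel bar 14 x 168 x 14 mm, long axis its y, 140 g. Origin: centre of the bar. An upright black grip stands on its middle: 20 mm (x) by 16 mm (y), from z = 7 to 66 mm above the origin; pinch it across its 16 mm. It starts lying flat in a rest beside the carrier, on the left or right, origin 36 mm above the table
Not all that is in view belongs to the job. What is shaped like the egg_3 but pink or yellow is not meant. Leave any blue look-alike of the carton_a alone.

How it is judged (in metres and radians):
On the way, in this order (a step that is already met when the one before it is completed fails the run):
1. the lid of the full carton is shut (((horizontal distance between each of egg_0, egg_1, egg_2, egg_3 and carton_a below 0.075 m and value of joint lid_a below 0.1 rad) or (horizontal distance between each of egg_0, egg_1, egg_2, egg_3 and carton_b below 0.075 m and value of joint lid_b below 0.1 rad))), for 0.2 s.
2. the full carton, shut, stands against the end stop of its lane (((horizontal distance between each of egg_0, egg_1, egg_2, egg_3 and carton_a below 0.075 m and value of joint lid_a below 0.1 rad and (x of carton_a in the frame of dock_left above -0.007 m and y of carton_a in the frame of dock_left between -0.015 and 0.015 m and z of carton_a in the frame of dock_left below 0.012 m)) or (horizontal distance between each of egg_0, egg_1, egg_2, egg_3 and carton_a below 0.075 m and value of joint lid_a below 0.1 rad and (x of carton_a in the frame of dock_right above -0.007 m and y of carton_a in the frame of dock_right between -0.015 and 0.015 m and z of carton_a in the frame of dock_right below 0.012 m)) or (horizontal distance between each of egg_0, egg_1, egg_2, egg_3 and carton_b below 0.075 m and value of joint lid_b below 0.1 rad and (x of carton_b in the frame of dock_left above -0.007 m and y of carton_b in the frame of dock_left between -0.015 and 0.015 m and z of carton_b in the frame of dock_left below 0.012 m)) or (horizontal distance between each of egg_0, egg_1, egg_2, egg_3 and carton_b below 0.075 m and value of joint lid_b below 0.1 rad and (x of carton_b in the frame of dock_right above -0.007 m and y of carton_b in the frame of dock_right between -0.015 and 0.015 m and z of carton_b in the frame of dock_right below 0.012 m)))), for 0.2 s.
At the end, for the whole second after the job is handed in: Full carton: four eggs, lid under 0.10 rad, within 13 mm of its stop. Bar at rest in that lane's clips: within 7 mm in x, 14 mm in y, at most 4 mm high, parallel within 0.06 rad, jaw under 0.10 rad. Other carton: moved under 25 mm, three eggs, lid over 1.1 rad (((horizontal distance between each of egg_0, egg_1, egg_2, egg_3 and carton_a below 0.075 m and value of joint lid_a below 0.1 rad and (x of carton_a in the frame of dock_left above -0.013 m and y of carton_a in the frame of dock_left between -0.015 and 0.015 m and z of carton_a in the frame of dock_left below 0.012 m) and (x of bar in the frame of seat_left between -0.007 and 0.007 m and y of bar in the frame of seat_left between -0.014 and 0.014 m and z of bar in the frame of seat_left below 0.004 m and angle between the y axis of bar and the y axis of carrier, either way round below 0.06 rad and value of joint jaw_left below 0.1 rad) and (value of joint lid_b above 1.1 rad and distance of carton_b from where it was at the start of the episode below 0.025 m and horizontal distance between each of egg_4, egg_5, egg_6 and carton_b below 0.075 m)) or (horizontal distance between each of egg_0, egg_1, egg_2, egg_3 and carton_a below 0.075 m and value of joint lid_a below 0.1 rad and (x of carton_a in the frame of dock_right above -0.013 m and y of carton_a in the frame of dock_right between -0.015 and 0.015 m and z of carton_a in the frame of dock_right below 0.012 m) and (x of bar in the frame of seat_right between -0.007 and 0.007 m and y of bar in the frame of seat_right between -0.014 and 0.014 m and z of bar in the frame of seat_right below 0.004 m and angle between the y axis of bar and the y axis of carrier, either way round below 0.06 rad and value of joint jaw_right below 0.1 rad) and (value of joint lid_b above 1.1 rad and distance of carton_b from where it was at the start of the episode below 0.025 m and horizontal distance between each of egg_4, egg_5, egg_6 and carton_b below 0.075 m)) or (horizontal distance between each of egg_0, egg_1, egg_2, egg_3 and carton_b below 0.075 m and value of joint lid_b below 0.1 rad and (x of carton_b in the frame of dock_left above -0.013 m and y of carton_b in the frame of dock_left between -0.015 and 0.015 m and z of carton_b in the frame of dock_left below 0.012 m) and (x of bar in the frame of seat_left between -0.007 and 0.007 m and y of bar in the frame of seat_left between -0.014 and 0.014 m and z of bar in the frame of seat_left below 0.004 m and angle between the y axis of bar and the y axis of carrier, either way round below 0.06 rad and value of joint jaw_left below 0.1 rad) and (value of joint lid_a above 1.1 rad and distance of carton_a from where it was at the start of the episode below 0.025 m and horizontal distance between each of egg_4, egg_5, egg_6 and carton_a below 0.075 m)) or (horizontal distance between each of egg_0, egg_1, egg_2, egg_3 and carton_b below 0.075 m and value of joint lid_b below 0.1 rad and (x of carton_b in the frame of dock_right above -0.013 m and y of carton_b in the frame of dock_right between -0.015 and 0.015 m and z of carton_b in the frame of dock_right below 0.012 m) and (x of bar in the frame of seat_right between -0.007 and 0.007 m and y of bar in the frame of seat_right between -0.014 and 0.014 m and z of bar in the frame of seat_right below 0.004 m and angle between the y axis of bar and the y axis of carrier, either way round below 0.06 rad and value of joint jaw_right below 0.1 rad) and (value of joint lid_a above 1.1 rad and distance of carton_a from where it was at the start of the episode below 0.025 m and horizontal distance between each of egg_4, egg_5, egg_6 and carton_a below 0.075 m))) and linear speed of bar below 0.03 m/s); the robot touches nothing.
It fails at once if the carton with the gap is shut or shoved along ((horizontal distance between egg_4 and carton_a below 0.075 m and (value of joint lid_a below 1 rad or distance of carton_a from where it was at the start of the episode above 0.03 m)) or (horizontal distance between egg_4 and carton_b below 0.075 m and (value of joint lid_b below 1 rad or distance of carton_b from where it was at the start of the episode above 0.03 m))).
It also fails if it takes over 58 s, if anything falls off the work surface, if the arm or the gripper's body presses on something with over 40 N, if the wrist force passes 120 N, or if a joint passes its speed limit or range.

### The arm

A 6-joint arm with a two-finger parallel gripper is mounted at the origin on the work surface. World frame = base frame: x ahead of the robot, y to its left, z up, the work surface at z = 0. Lengths are in m, angles in degrees, forces in N, time in s.
With the tool pointing down it reaches from about 0.4 to 0.825 m from the base axis. Payload 7 kg.
Tool frame: the origin (TCP) lies midway between the tips of the shut fingers; the grasp point (between the pads) lies r.hold_point_z behind it (r.hold_point_z is the distance from the TCP to the grasp point, in m); z points along the fingers, x is the direction in which the jaws open and shut, and the axes are right-handed (so a half turn about z gives the same grasp; the last joint's range is limited). The gripper opens to 88 mm and grips with 3 to 60 N. Pads are 19 mm wide; open, the fingers measure 130 mm over their backs; the gripper's body (78 mm by 193 mm) begins 47 mm behind the grasp point.
Start: joints at [-48.295, 20.546, 0.682, 0, -70.136, -16.507], TCP at [0.287, -0.611, 0.227] pointing down, gripper open.
Joint ranges: [-176.03, 176.03], [-82.01, 121.73], [-58.28, 71.71], [-173.87, 95.51], [-174.79, -0.11], [-173.66, 173.66]. Speed limits (degrees/s): [136.94, 136.94, 172.46, 180, 180, 180].

### API

Orientations are given as [roll, pitch, yaw] about the fixed x, y, z axes, in that order (R = Rz(yaw) Ry(pitch) Rx(roll)).
In Python, from plant import get_state, viewer, close_job, r gives the robot as it stands.
- The arm moves only by the tool apply_moves, never from a script. Its argument "plan" is a list of rows, each a list of 3 entries, a list of its own where there are three numbers: the closure in counts, from 0 (fully open) to 255 (shut), then the shift along the tool's x, y, z in units of 50 mm (1.0 is 50 mm), then the turn about the tool's z in units of 6 degrees (1.0 is 6 degrees). A call has 1 to 12 rows; each row shifts and turns the commanded pose from where the row before left it, along the tool's axes as they then stand; what a row does not reach is not made up. A row lasts 1/8 s, in which the tool goes at most 62.5 mm and 10.7 degrees, less where a joint would pass 70% of its speed; a pose out of reach is approached as far as the arm can. A call is refused whole if a number of a shift passes 1 or a number of a turn 1, either way. A call with a gripper value outside its range is refused whole. The fingers move at their own pace and stop on an object; "squeeze" is the grip in N (left out, the last holds). Time passes only in rows, so rows that do not move let the fingers close. It gives the time, the measured TCP pose, the force and the opening at its end, in the units of the state.
- get_state(): the state, without advancing time (a new reading comes with each control period).
- viewer.capture(name): name is "scene" or "top" or "wrist"; returns a dict with "frame" (400x640x3 uint8, blue, green, red), "K" (3x3 intrinsics, pixels), "R" (3x3) and "t" (3): a world point X has camera coordinates R X + t; the wrist camera has in their place "mount" (4x4, takes a point from camera to tool coordinates, whose origin is the TCP and whose axes are the tool frame's). Camera axes: x right, y down, z forward; pixel columns grow to the right and rows downward; lengths in m; the calibration is good to about 2 mm. A picture is of the moment at which its call begins: read the wrist's pose just before it. There is no depth.
- close_job(): hands the job in, once; it reports no verdict.
The state is a dict: "time_s": time; "joints": joint angles; "qd": joint speeds; "joint_torque": joint torques, N m; "tcp_pos": TCP position; "eef_rot": TCP orientation; "contact_force": force on the tool from outside, world axes, zero at the start; "moment": the same for the moment, N m; "gripper_width": finger opening in m.
Only numpy, scipy, OpenCV 4.12 (cv2) and the standard library are available. Lean on these libraries where they do the work, as an engineer would, in place of code of your own. Each camera call takes 0.05 s, during which the arm holds its last target.

## Working session

There is one attempt and no reset: what is moved stays moved. The work goes in short steps, Python scripts to look and compute and a tool call to move; the robot and the scene stay as the last step left them, time stands still between calls to the robot, and variables do not carry over. Pictures are saved under pics/ and viewed, and the job is handed in when it is done.

Besides the shell and the picture viewer there is one more tool, called after "Emit:" as a command line: name --argument value ..., lists and objects as JSON in quotes. apply_moves: Moves the arm, as the interface text tells. Its arguments: {"type":"object","properties":{"plan":{"type":"array","items":{"type":"array"}},"squeeze":{"type":"number"}},"required":["plan"]}

```bash
ls; mkdir -p pics
python3 - <<'E'
from plant import get_state, viewer, r
import cv2
print(get_state()); print(r.hold_point_z)
for n in ("scene","top","wrist"):
    c=viewer.capture(n); cv2.imwrite(f"pics/{n}0.png",c["frame"])
    print(n,c["K"].tolist(),c.get("R"),c.get("t"),c.get("mount"))
E
```

```text
pics
{'time_s': 0.0, 'joints': array([-4.82947950e+01,  2.05899589e+01,  6.32397096e-01, -2.02880862e-02,
       -7.01372952e+01, -1.65073267e+01]), 'qd': array([ 0.031124  , -0.07214848,  0.05351278, -0.03402149, -0.06191278,
        0.01823957]), 'joint_torque': array([ 4.85823675e-04, -5.82714200e+01,  2.93064612e+01,  6.99748233e+00,
        6.93586378e-03, -1.56536134e-04]), 'tcp_pos': array([ 0.28713477, -0.61031659,  0.22562838]), 'eef_rot': array([-1.79991331e+02, -9.63668000e-02,  1.15190962e+02]), 'contact_force': array([-0.11788147,  0.14667213,  0.09292454]), 'moment': array([ 0.02760557, -0.02216698,  0.00031616]), 'gripper_width': 0.08782811965996964}
0.0188
scene [[511.82823912364586, 0.0, 318.2083229968225], [0.0, 511.82823912364586, 189.34874146056436], [0.0, 0.0, 1.0]] [[ 0.71551569  0.69855523  0.00760894]
 [ 0.41790195 -0.4192695  -0.8059597 ]
 [-0.55981717  0.5798566  -0.5919215 ]] [-0.29824443 -0.0966059   1.4678792 ] None
top [[375.50676403780534, 0.0, 314.89038400135445], [0.0, 375.50676403780534, 202.61413209262489], [0.0, 0.0, 1.0]] [[ 0.02484029 -0.99964058  0.01008337]
 [-0.98367103 -0.02623947 -0.17805277]
 [ 0.17825335 -0.00549584 -0.98396928]] [-0.00782495  0.43064085  0.8574251 ] None
wrist [[318.16920131333507, 0.0, 316.22705537276204], [0.0, 318.16920131333507, 197.03220137158803], [0.0, 0.0, 1.0]] None None [[ 9.99997895e-01 -2.03658268e-03 -2.50115622e-04  1.78702373e-03]
 [ 2.01834120e-03  9.54365188e-01  2.98635252e-01 -8.11203242e-02]
 [-3.69493738e-04 -2.98635128e-01  9.54367290e-01 -1.59098419e-01]
 [ 0.00000000e+00  0.00000000e+00  0.00000000e+00  1.00000000e+00]]
```

View pics/scene0.png

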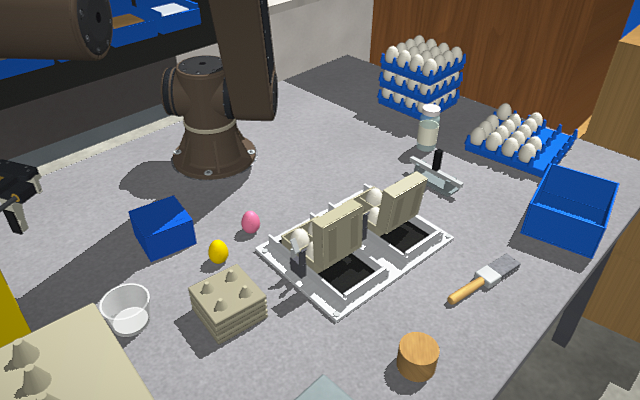

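View pics/top0.png

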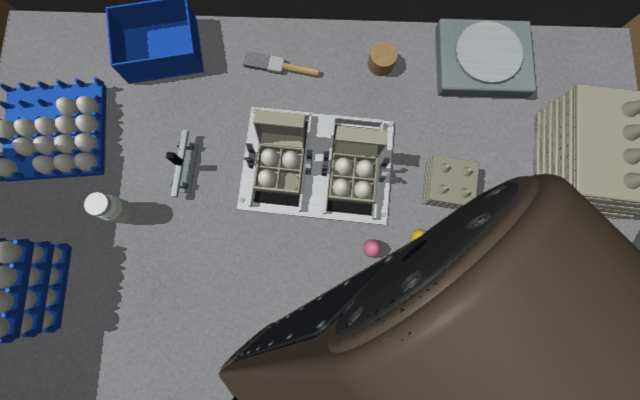

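View pics/wrist0.png

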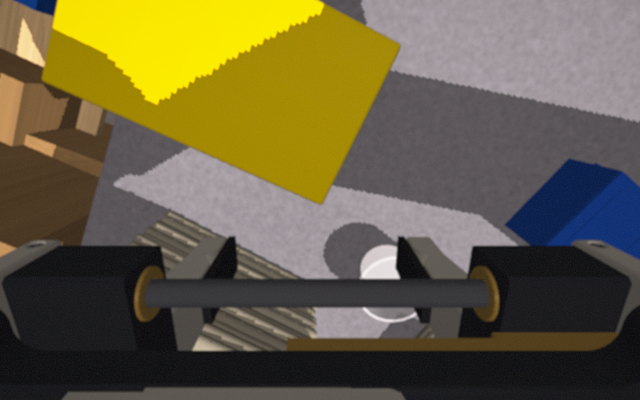

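Run:
```python
import cv2
a=cv2.imread("pics/top0.png")
cv2.imwrite("pics/top0z.png",cv2.resize(a[95:235,150:410],None,fx=3,fy=3,interpolation=cv2.INTER_CUBIC))
a=cv2.imread("pics/scene0.png")
cv2.imwrite("pics/scene0z.png",cv2.resize(a[140:330,240:470],None,fx=3,fy=3,interpolation=cv2.INTER_CUBIC))
```

```text
(no output)
```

View pics/top0z.png

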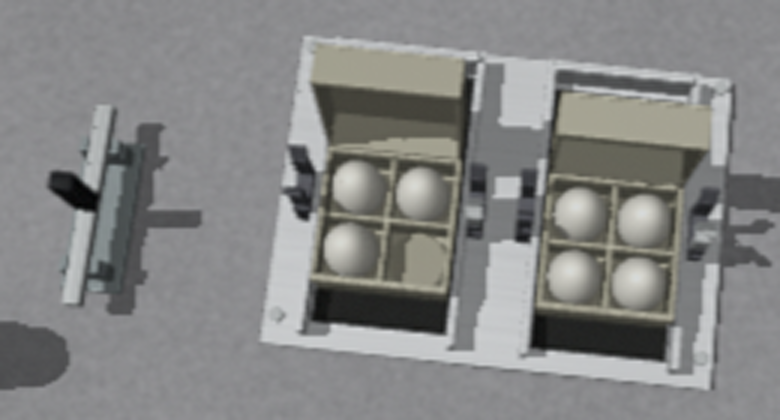

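View pics/scene0z.png

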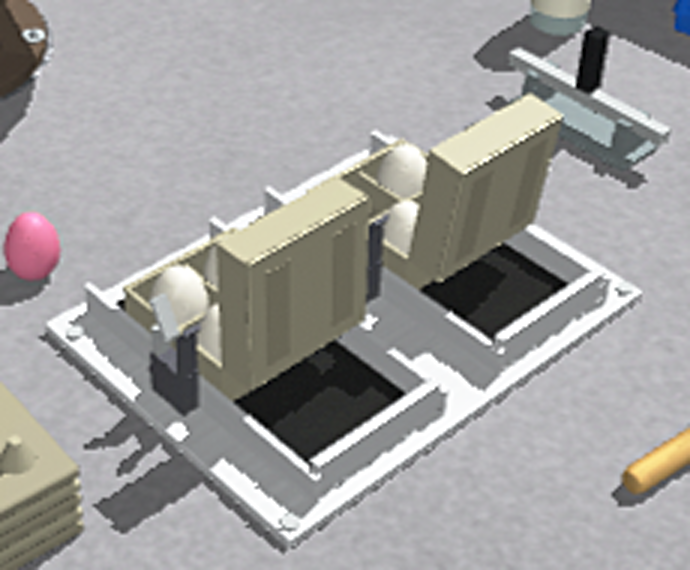

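```bash
cat > h.py <<'E'
import numpy as np, cv2, json
from scipy.optimize import least_squares
CAM={'scene':(np.array([[511.82823912364586,0,318.2083229968225],[0,511.82823912364586,189.34874146056436],[0,0,1]]),
np.array([[0.71551569,0.69855523,0.00760894],[0.41790195,-0.4192695,-0.8059597],[-0.55981717,0.5798566,-0.5919215]]),np.array([-0.29824443,-0.0966059,1.4678792])),
'top':(np.array([[375.50676403780534,0,314.89038400135445],[0,375.50676403780534,202.61413209262489],[0,0,1]]),
np.array([[0.02484029,-0.99964058,0.01008337],[-0.98367103,-0.02623947,-0.17805277],[0.17825335,-0.00549584,-0.98396928]]),np.array([-0.00782495,0.43064085,0.8574251]))}
def proj(c,X):
    K,R,t=CAM[c]; p=(K@(R@np.atleast_2d(X).T+t[:,None])).T; return p[:,:2]/p[:,2:]
def atz(c,uv,z):
    K,R,t=CAM[c]; d=R.T@np.linalg.solve(K,[uv[0],uv[1],1]); o=-R.T@t
    return o+d*(z-o[2])/d[2]
zt=lambda u,v:(150+(u+.5)/3-.5,95+(v+.5)/3-.5)
zs=lambda u,v:(240+(u+.5)/3-.5,140+(v+.5)/3-.5)
def T(p,X):  # carrier->world
    c,s=np.cos(p[2]),np.sin(p[2]); X=np.atleast_2d(X); return np.c_[p[0]+c*X[:,0]-s*X[:,1],p[1]+s*X[:,0]+c*X[:,1],X[:,2]]
def Ti(p,w):
    c,s=np.cos(p[2]),np.sin(p[2]); d=np.asarray(w)[:2]-p[:2]; return np.array([c*d[0]+s*d[1],-s*d[0]+c*d[1],np.asarray(w)[2]])
E
python3 - <<'E'
from h import *
P=np.array([[.125,.185,.01],[.125,-.185,.01],[-.145,.185,.01],[-.145,-.185,.01]])
obs=[('top',zt(305,37),P[0]),('top',zt(733,81),P[1]),('top',zt(261,342),P[2]),('top',zt(711,389),P[3]),
('scene',zs(47,326),P[3]),('scene',zs(289,548),P[1]),('scene',zs(642,292),P[0])]
f=lambda p:np.concatenate([proj(c,T(p,X))[0]-uv for c,uv,X in obs])
s=least_squares(f,[.6,0,0]); p=s.x; print(p,np.degrees(p[2])); print(s.fun.reshape(-1,2).round(2))
for n,uv,z in [('barTopEnd',zt(104,107),.043),('barBotEnd',zt(73,302),.043)]:
    print(n,atz('top',uv,z))
for n,uv in [('lane R carton rear-left',zt(538,311)),('rear-right',zt(670,320)),('L rear-left',zt(313,281)),('rear-right',zt(446,294))]:
    print(n,Ti(p,atz('top',uv,.052)))
E
```

```text
[ 0.54588064 -0.00165935 -0.07791076] -4.4639579449105495
[[ 0.1  -1.06]
 [ 0.35 -1.26]
 [ 0.16 -0.  ]
 [ 0.51 -0.09]
 [-1.3  -0.68]
 [ 0.2  -1.72]
 [ 0.34 -0.33]]
barTopEnd [0.60139425 0.32771161 0.043     ]
barBotEnd [0.43855868 0.33808953 0.043     ]
lane R carton rear-left [-0.10395853 -0.03618199  0.052     ]
rear-right [-0.10028551 -0.13999503  0.052     ]
L rear-left [-0.09853531  0.14243643  0.052     ]
rear-right [-0.09796749  0.03715247  0.052     ]
```

Emit:
apply_moves --plan '[[150,[0,0,-0.4],1],[150,[0,0,-0.4],1],[150,[0,0,-0.4],1],[150,[0,0,-0.4],1],[150,[0,0,0],0.95]]'

```text
time_s: 0.78
tcp_pos: [0.2877, -0.6113, 0.3083]
eef_rot: [179.9, 0.1, 85.3]
contact_force: [0.3, 0.5, -0.6]
gripper_width: 0.0434
```

Emit:
apply_moves --plan '[[150,[0.5,0.15,0],0],[150,[1,0.3,0],0],[150,[1,0.3,0],0],[150,[1,0.3,0],0],[150,[1,0.3,0],0],[150,[1,0.3,0],0],[150,[1,0.3,0],0],[150,[1,0.3,0],0],[150,[1,0.4,0],0],[150,[1,0.4,0],0],[150,[0.9,0.3,0],0],[150,[0,0,0],0]]'

```text
time_s: 2.28
tcp_pos: [0.496, -0.103, 0.3061]
eef_rot: [-180.0, -0.0, 85.7]
contact_force: [0.3, -0.6, 0.1]
gripper_width: 0.0361
```

Run:
```python
from plant import get_state, viewer, r
import cv2,pickle
s=get_state(); print(s); 
c=viewer.capture("wrist"); cv2.imwrite("pics/w1.png",c["frame"]); pickle.dump((s,c),open("w1.pkl","wb"))
c=viewer.capture("top"); cv2.imwrite("pics/t1.png",c["frame"])
```

```text
{'time_s': 2.275, 'joints': array([ 1.05036566e+01,  1.92516239e+00, -1.25419722e+01, -1.81071756e-02,
       -7.55622999e+01, -1.04791286e+02]), 'qd': array([-2.91517912, -0.6507458 , -0.64706122,  0.38963311, -0.5002671 ,
        2.3763639 ]), 'joint_torque': array([  1.29680693, -32.50905633,  30.47709703,   7.06085265,
         0.05153512,  -0.57634732]), 'tcp_pos': array([ 0.49598709, -0.10299252,  0.30614211]), 'eef_rot': array([-1.79967064e+02, -9.43724429e-03,  8.57078484e+01]), 'contact_force': array([ 0.28693013, -0.6235774 ,  0.10797213]), 'moment': array([-0.07979368,  0.03889926,  0.00725164]), 'gripper_width': 0.03609242452553375}
```

View pics/w1.png

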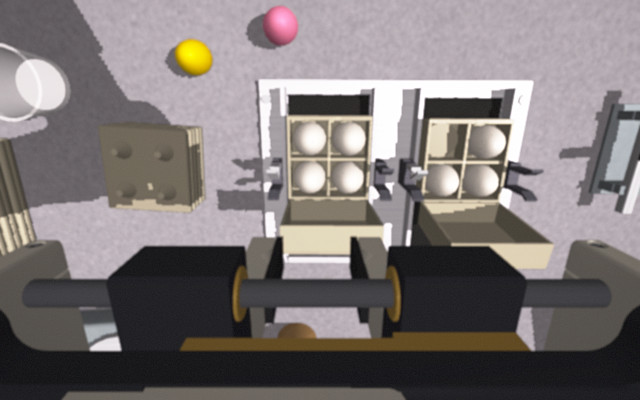

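```bash
cat >> h.py <<'E'
from scipy.spatial.transform import Rotation as Ro
import pickle
def addw(name,pk):
    s,c=pickle.load(open(pk,'rb'))
    M=np.eye(4); M[:3,:3]=Ro.from_euler('xyz',s['eef_rot'],degrees=True).as_matrix(); M[:3,3]=s['tcp_pos']
    W=np.linalg.inv(M@c['mount']); CAM[name]=(c['K'],W[:3,:3],W[:3,3])
E
python3 - <<'E'
import cv2
a=cv2.imread("pics/w1.png")
cv2.imwrite("pics/w1a.png",cv2.resize(a[70:270,240:400],None,fx=3,fy=3,interpolation=cv2.INTER_CUBIC))
cv2.imwrite("pics/w1b.png",cv2.resize(a[70:270,390:560],None,fx=3,fy=3,interpolation=cv2.INTER_CUBIC))
a=cv2.imread("pics/t1.png")
cv2.imwrite("pics/t1z.png",cv2.resize(a[80:240,150:410],None,fx=3,fy=3,interpolation=cv2.INTER_CUBIC))
E
```

```text
(no output)
```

View pics/w1a.png

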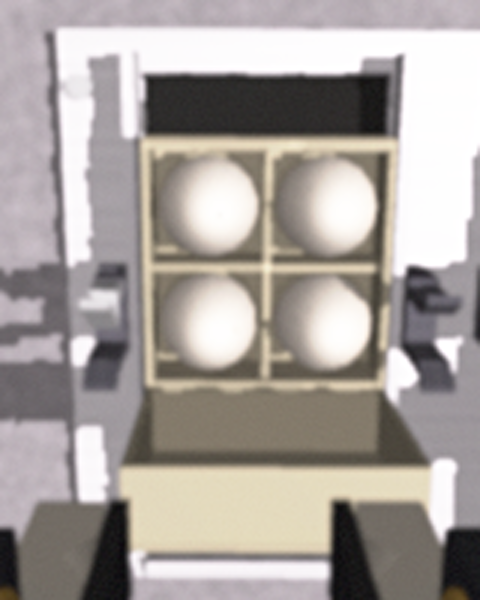

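View pics/w1b.png

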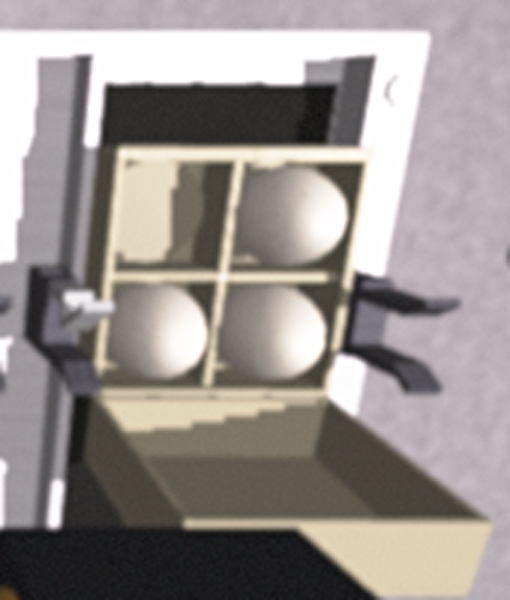

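View pics/t1z.png

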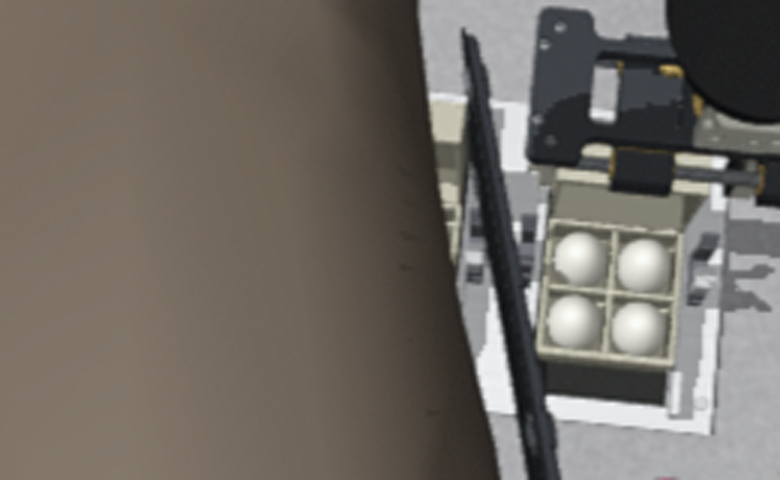

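```bash
cat >> h.py <<'E'
wa=lambda u,v:(240+(u+.5)/3-.5,70+(v+.5)/3-.5)
wb=lambda u,v:(390+(u+.5)/3-.5,70+(v+.5)/3-.5)
def aty(c,uv,p,y): # intersect ray with carrier plane y
    K,R,t=CAM[c]; d=R.T@np.linalg.solve(K,[uv[0],uv[1],1]); o=-R.T@t
    a=Ti(p,o); b=Ti(p,o+d); k=(y-a[1])/(b[1]-a[1]); return a+k*(b-a)
E
python3 - <<'E'
from h import *
addw('w1','w1.pkl')
P=np.array([[.125,.185,.01],[.125,-.185,.01],[-.145,.185,.01],[-.145,-.185,.01]])
obs=[('top',zt(305,37),P[0]),('top',zt(733,81),P[1]),('top',zt(261,342),P[2]),('top',zt(711,389),P[3]),
('scene',zs(47,326),P[3]),('scene',zs(289,548),P[1]),('scene',zs(642,292),P[0]),('w1',wa(55,28),P[3]),('w1',wb(430,33),P[2])]
f=lambda p:np.concatenate([proj(c,T(p,X))[0]-uv for c,uv,X in obs])
s=least_squares(f,[.6,0,0],loss='soft_l1'); p=s.x; print(p,np.degrees(p[2])); print(s.fun.reshape(-1,2).round(2))
np.save('p.npy',p)
for n,uv in [('RR',wa(141,137)),('RL',wa(399,138)),('FR',wa(147,387)),('FL',wa(389,387)),('L RR',wb(118,147)),('L RL',wb(371,151))]:
    print(n,Ti(p,atz('w1',uv,.052)).round(4))
for n,uv,y in [('plainR rob',wa(458,303),-.013),('plainR far',wa(453,378),-.013),('plainL rob',wb(458,303),.167),('plainL far',wb(440,382),.167)]:
    print(n,aty('w1',uv,p,y).round(4))
# lid R : fit carton x, theta
def lid(q,d,o,y): x,th=q; hx=x+.054; return np.array([hx-d*np.cos(th)+o*np.sin(th),y,.052+d*np.sin(th)+o*np.cos(th)])
L=[(wa(122,465),.108,0,-.144),(wa(428,465),.108,0,-.036),(wa(133,553),.108,.032,-.144),(wa(423,553),.108,.032,-.036)]
g=lambda q:np.concatenate([proj('w1',T(p,lid(q,d,o,y)+[0,q[2],0] if 0 else lid(q[:2],d,o,y+q[2])))[0]-uv for uv,d,o,y in L])
s=least_squares(g,[-.048,1.6,0]);print(s.x,s.fun.round(1))
g2=lambda q:np.r_[g([q[0],q[1],q[2]]),3*(np.array([q[0]])+.048)/.001]
E
```

```text
[ 5.44645552e-01  1.09449436e-04 -8.20456228e-02] -4.700867914962092
[[-0.37 -0.89]
 [-0.15 -0.52]
 [-0.79  0.15]
 [-0.47  0.68]
 [-1.03 -1.62]
 [-0.12 -2.7 ]
 [ 0.43 -0.68]
 [-0.81  0.47]
 [-0.89  0.31]]
RR [-0.1006 -0.1427  0.052 ]
RL [-0.1008 -0.0343  0.052 ]
FR [ 0.0095 -0.1425  0.052 ]
FL [ 0.009  -0.0325  0.052 ]
L RR [-0.0974  0.0371  0.052 ]
L RL [-0.0964  0.144   0.052 ]
plainR rob [-0.0381 -0.013   0.088 ]
plainR far [-0.0069 -0.013   0.0895]
plainL rob [-0.0396  0.167   0.0904]
plainL far [-0.0063  0.167   0.0901]
[-5.10006483e-02  1.58088448e+00  1.47508566e-03] [-0.4  0.6  2.   1.1 -3.2 -0.9  1.5 -0.5]
```

Emit:
apply_moves --plan '[[255,[0.1,0.7,0],0],[255,[0.1,0.8,0],0],[255,[0.1,0.8,0.2],0],[255,[0,0,0.8],0],[255,[0,0,0.9],0],[255,[0,0,0.9],0],[255,[0,0,0.6],0],[255,[0,0,0],0]]'

```text
time_s: 3.38
tcp_pos: [0.6089, -0.101, 0.1342]
eef_rot: [-179.7, 0.1, 85.4]
contact_force: [-0.4, -0.3, 0.3]
gripper_width: 0.0005
```

```bash
cat > look.py <<'E'
import sys,cv2,pickle
from plant import get_state, viewer
n=sys.argv[1]
for k in sys.argv[2:]:
    s=get_state(); c=viewer.capture(k); cv2.imwrite(f"pics/{n}{k}.png",c["frame"]); pickle.dump((s,c),open(f"{n}{k}.pkl","wb"))
s=get_state(); print(s['time_s'],s['tcp_pos'],s['eef_rot'],s['contact_force'],s['gripper_width'])
from h import *
p=np.load('p.npy'); print('carrier frame',Ti(p,s['tcp_pos']))
E
python3 look.py a2 scene
python3 - <<'E'
import cv2
a=cv2.imread("pics/a2scene.png")
cv2.imwrite("pics/a2z.png",cv2.resize(a[100:330,220:470],None,fx=2.5,fy=2.5,interpolation=cv2.INTER_CUBIC))
E
```

```text
3.425 [ 0.61038917 -0.10086143  0.13634919] [-1.79902282e+02  4.41085240e-02  8.54309604e+01] [0.271045   0.06707491 0.8570588 ] 0.0006457332184231475
carrier frame [ 0.07379739 -0.09524331  0.13634919]
```

View pics/a2z.png

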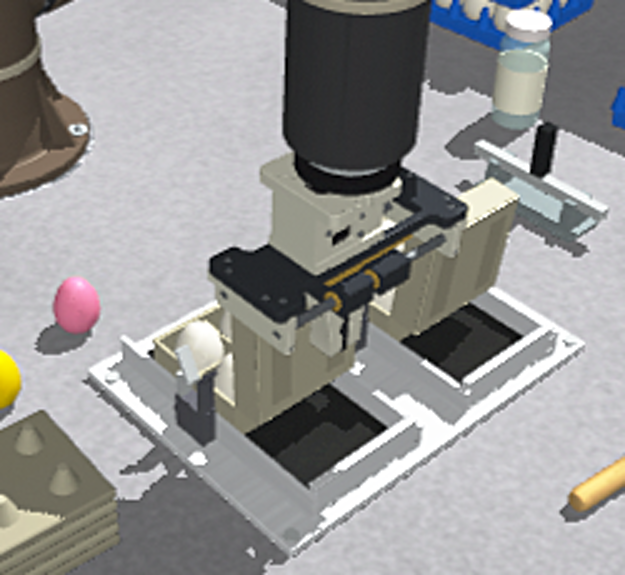

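Emit:
apply_moves --plan '[[255,[0.05,-0.25,0],0],[255,[0.05,-0.28,0],0],[255,[0,-0.23,-0.06],0],[255,[0,-0.23,-0.05],0],[255,[0,-0.24,0.01],0],[255,[0,-0.24,0.01],0],[255,[0,-0.23,0.07],0],[255,[0,-0.23,0.07],0],[255,[0,-0.2,0.12],0],[255,[0,-0.2,0.13],0]]'

```text
time_s: 4.68
tcp_pos: [0.4945, -0.0854, 0.121]
eef_rot: [-180.0, 0.0, 85.5]
contact_force: [1.0, -0.0, -0.4]
gripper_width: 0.0002
```

```bash
python3 look.py a3 scene
python3 - <<'E'
import cv2
a=cv2.imread("pics/a3scene.png")
cv2.imwrite("pics/a3z.png",cv2.resize(a[100:330,220:470],None,fx=2.5,fy=2.5,interpolation=cv2.INTER_CUBIC))
E
```

```text
4.725 [ 0.49273488 -0.08542078  0.12008624] [-1.79876247e+02 -5.07950695e-03  8.54614802e+01] [-3.04383699  0.00803045 -1.5186402 ] 0.0003644570052661847
carrier frame [-0.04472655 -0.08949679  0.12008624]
```

View pics/a3z.png

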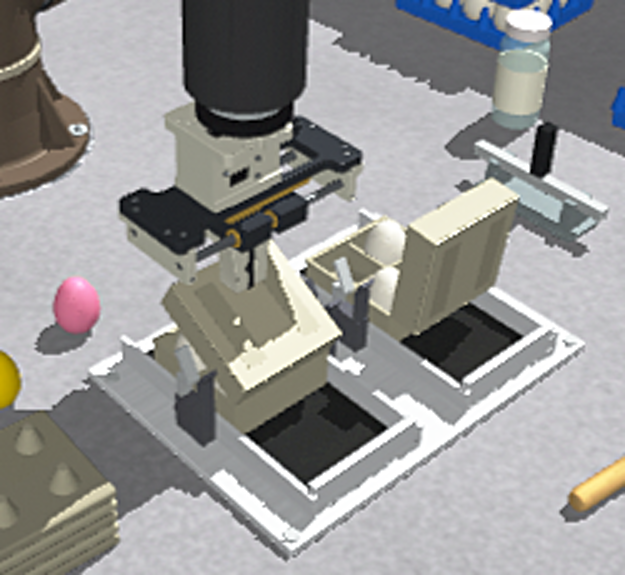

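Emit:
apply_moves --plan '[[255,[0,-0.16,0.15],0],[255,[0,-0.15,0.17],0],[255,[0,-0.12,0.2],0],[255,[0,-0.08,0.22],0],[255,[0,0,0.06],0],[255,[0,0,0],0],[255,[0,0,0],0]]'

```text
time_s: 5.6
tcp_pos: [0.4694, -0.0836, 0.0833]
eef_rot: [-180.0, 0.0, 85.6]
contact_force: [-11.9, 4.0, 32.1]
gripper_width: 0.0004
```

```bash
python3 look.py a4 scene
python3 - <<'E'
import cv2
a=cv2.imread("pics/a4scene.png")
cv2.imwrite("pics/a4z.png",cv2.resize(a[100:330,220:470],None,fx=2.5,fy=2.5,interpolation=cv2.INTER_CUBIC))
E
```

```text
5.65 [ 0.46939401 -0.0835654   0.08332002] [-1.79991357e+02  3.68523371e-02  8.55528573e+01] [-11.97117711   3.93858257  31.48650125] 0.000529444507732431
carrier frame [-0.06814095 -0.08956052  0.08332002]
```

View pics/a4z.png

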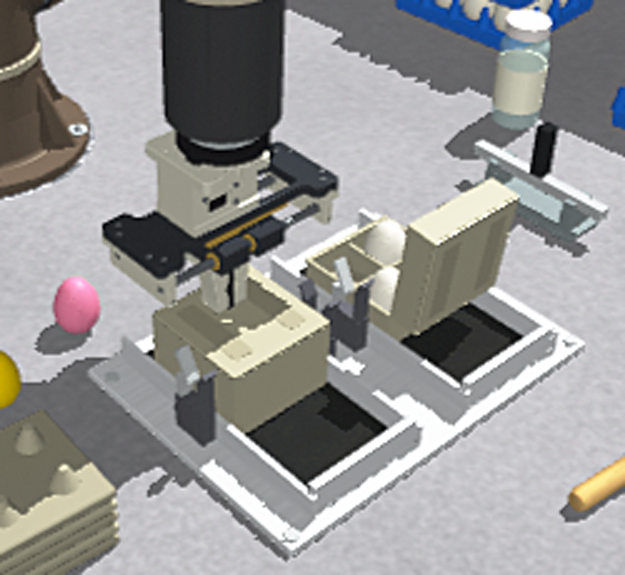

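Emit:
apply_moves --plan '[[255,[0,0,-0.5],0],[255,[0,0,-0.5],0],[150,[0,-0.7,0],0],[150,[0,-0.7,0],0],[150,[0,0,0],0]]'

```text
time_s: 6.28
tcp_pos: [0.3979, -0.0781, 0.1312]
eef_rot: [-180.0, -0.0, 85.5]
contact_force: [0.9, 0.4, 0.4]
gripper_width: 0.0248
```

```bash
python3 look.py a5 scene wrist
python3 - <<'E'
import cv2
a=cv2.imread("pics/a5scene.png")
cv2.imwrite("pics/a5z.png",cv2.resize(a[100:330,220:470],None,fx=2.5,fy=2.5,interpolation=cv2.INTER_CUBIC))
E
```

```text
6.375 [ 0.40045523 -0.07786594  0.1316399 ] [ 1.79943572e+02 -5.32176157e-03  8.55331655e+01] [-0.13451066 -0.31290264 -0.00846113] 0.03237554183738337
carrier frame [-0.13731493 -0.08953001  0.1316399 ]
```

View pics/a5z.png

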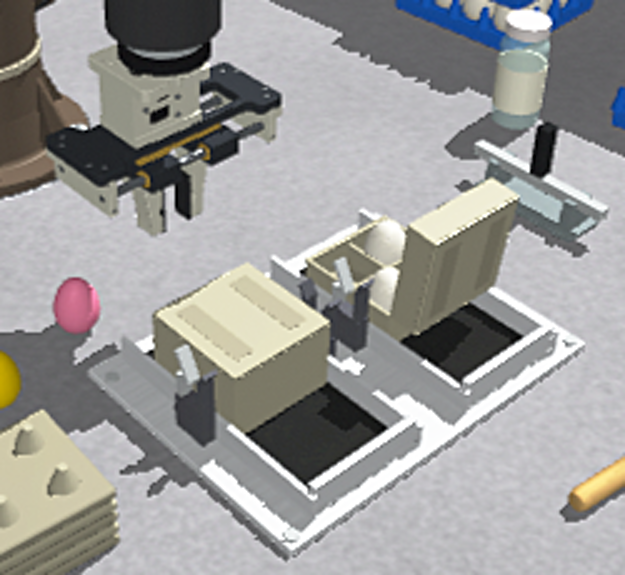

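View pics/a5wrist.png

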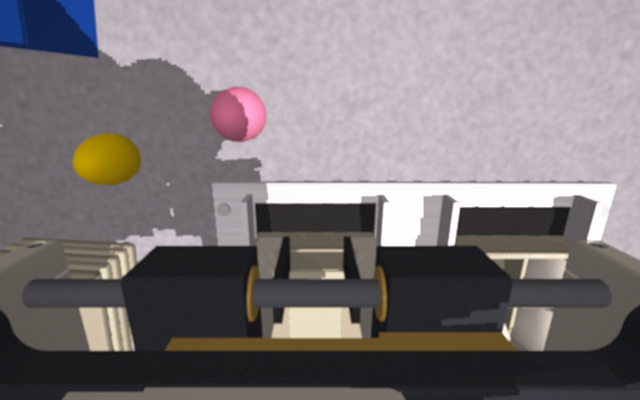

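Emit:
apply_moves --plan '[[150,[0,0,0.6],0],[150,[0,0,0.7],0],[150,[0,0,0.5],0],[150,[0,0.2,0],0],[150,[0,0.3,0],0],[150,[0,0.3,0],0],[150,[0,0.3,0],0],[150,[0,0.3,0],0],[150,[0,0.3,0],0],[150,[0,0.2,0],0],[150,[0,0.2,0],0],[150,[0,0,0],0]]'

```text
time_s: 7.88
tcp_pos: [0.5059, -0.0861, 0.0416]
eef_rot: [179.9, -0.0, 85.5]
contact_force: [0.2, 0.1, -1.3]
gripper_width: 0.0361
```

```bash
python3 look.py a6 scene
python3 - <<'E'
import cv2
a=cv2.imread("pics/a6scene.png")
cv2.imwrite("pics/a6z.png",cv2.resize(a[100:330,220:470],None,fx=2.5,fy=2.5,interpolation=cv2.INTER_CUBIC))
E
```

```text
7.925 [ 0.50535515 -0.08612137  0.04155531] [ 1.79948563e+02 -1.07273371e-02  8.54966513e+01] [-0.15972726 -0.16257113  0.90219859] 0.03597793857684792
carrier frame [-0.03209131 -0.08916074  0.04155531]
```

View pics/a6z.png

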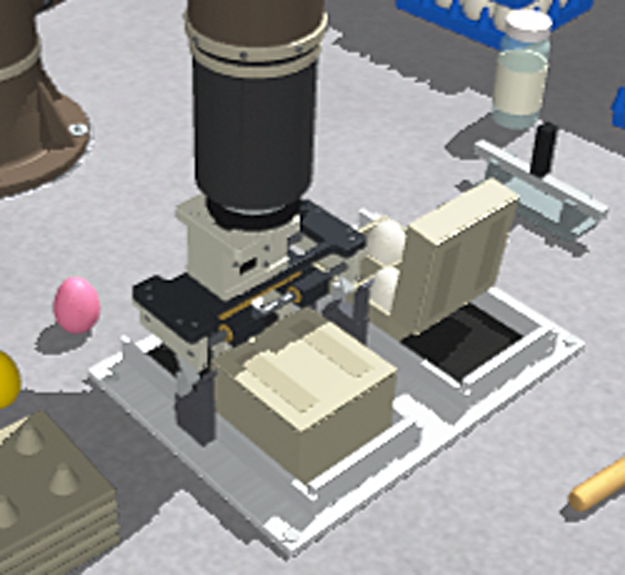

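Emit:
apply_moves --plan '[[150,[0,0.15,0],0],[150,[0,0.1,0],0],[150,[0,0.05,0],0],[150,[0,0,0],0]]'

```text
time_s: 8.43
tcp_pos: [0.5201, -0.0874, 0.0416]
eef_rot: [180.0, -0.0, 85.5]
contact_force: [-1.4, -0.8, -0.3]
gripper_width: 0.0363
```

Emit:
apply_moves --plan '[[150,[0,0.05,0],0],[150,[0,0.03,0],0],[150,[0,0,0],0]]'

```text
time_s: 8.8
tcp_pos: [0.5221, -0.0877, 0.0413]
eef_rot: [-179.8, 0.0, 85.5]
contact_force: [-6.6, 1.9, 3.7]
gripper_width: 0.0363
```

Emit:
apply_moves --plan '[[150,[0,0.06,0],0],[150,[0,0,0],0],[150,[0,0,0],0]]'

```text
time_s: 9.18
tcp_pos: [0.522, -0.0879, 0.0407]
eef_rot: [-179.6, 0.0, 85.5]
contact_force: [-14.5, 5.8, 8.1]
gripper_width: 0.0361
```

```bash
python3 look.py a7 scene
python3 - <<'E'
import cv2
a=cv2.imread("pics/a7scene.png")
cv2.imwrite("pics/a7z.png",cv2.resize(a[180:330,280:440],None,fx=4,fy=4,interpolation=cv2.INTER_CUBIC))
E
```

```text
9.225 [ 0.5220057  -0.087944    0.04070134] [-1.79554746e+02  3.59201280e-02  8.54537877e+01] [-14.87177598   5.21902627   8.66995846] 0.03625672615783584
carrier frame [-0.0153474  -0.08961267  0.04070134]
```

View pics/a7z.png

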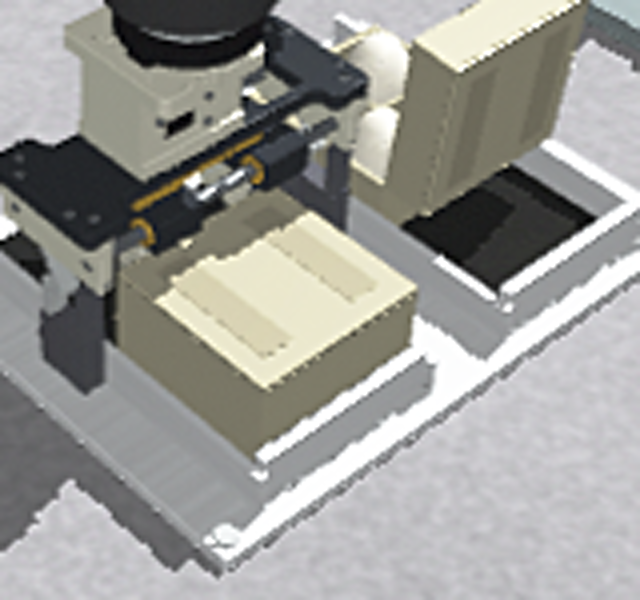

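Emit:
apply_moves --plan '[[150,[0,-0.4,0],0],[150,[0,-0.4,-0.4],0],[100,[0,-0.2,-0.9],0],[0,[0,0,-1],0],[0,[0,0,-1],0],[0,[0,0,0],0],[0,[0,0,0],0]]'

```text
time_s: 10.1
tcp_pos: [0.4768, -0.0839, 0.2065]
eef_rot: [180.0, -0.0, 85.5]
contact_force: [0.3, -1.0, -1.3]
gripper_width: 0.0807
```

```bash
python3 look.py a8 wrist top
python3 - <<'E'
import cv2
a=cv2.imread("pics/a8wrist.png")
cv2.imwrite("pics/a8z.png",cv2.resize(a[80:280,200:440],None,fx=3,fy=3,interpolation=cv2.INTER_CUBIC))
E
```

```text
10.2 [ 0.47623437 -0.0840423   0.20545764] [-1.79905724e+02  1.59538251e-02  8.54906605e+01] [0.62040699 0.16409492 0.61364939] 0.08576519107251242
carrier frame [-0.06128451 -0.08947521  0.20545764]
```

View pics/a8z.png

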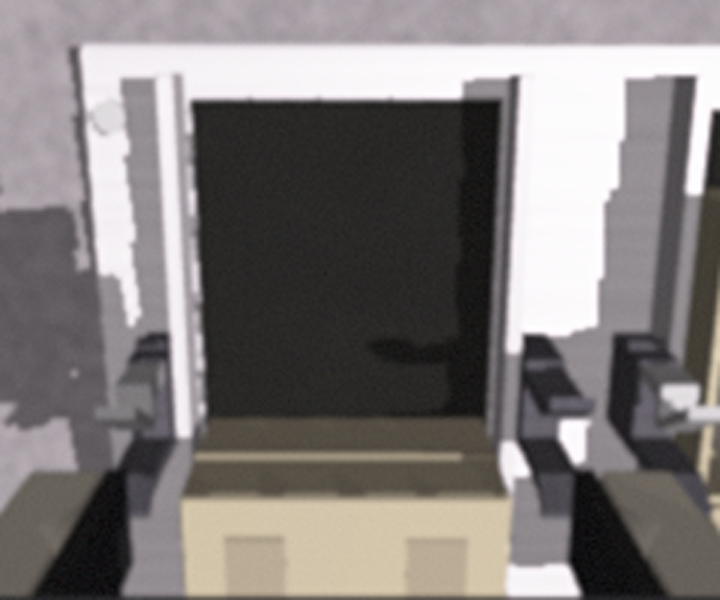

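View pics/a8wrist.png

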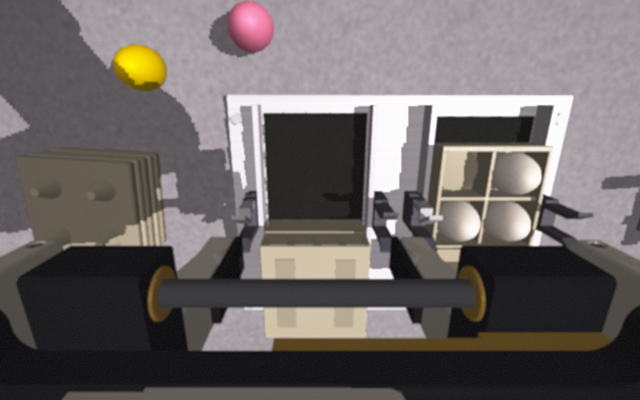

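```bash
cat > ov.py <<'E'
from h import *
addw('a8','a8wrist.pkl'); addw('w1','w1.pkl')
import sys
xs,zs,th=[float(v) for v in sys.argv[1:4]]
p=np.load('p.npy')
for cam,f,(x0,y0,x1,y1),o in [('a8','pics/a8wrist.png',(200,80,440,280),'pics/ova.png'),('w1','pics/w1.png',(240,70,560,220),'pics/ovb.png')]:
    a=cv2.imread(f); k=3 if cam=='a8' else 2.5
    im=cv2.resize(a[y0:y1,x0:x1],None,fx=k,fy=k,interpolation=cv2.INTER_CUBIC)
    def L(A,B,col):
        q=proj(cam,T(p,np.array([A,B]))); q=(q-[x0,y0]+.5)*k-.5
        cv2.line(im,tuple(int(v) for v in q[0].round()),tuple(int(v) for v in q[1].round()),col,1,cv2.LINE_AA)
    for yl in ([-.09] if cam=='a8' else [-.09,.09]):
      for yc in (yl+.07,yl-.07):
        for x in (xs-.01-th,xs-.01,xs+.01,xs+.01+th):
            L((x,yc-.007,zs+.04),(x,yc+.007,zs+.04),(0,0,255))
            for s in (-.007,.007): L((x,yc+s,zs-.007),(x,yc+s,zs+.04),(0,255,0))
    L((-.145,.185,.01),(-.145,-.185,.01),(255,0,0)); L((.125,-.185,.01),(-.145,-.185,.01),(255,0,0))
    L((-.145,-.148,.012),(.104,-.148,.012),(255,255,0));L((-.145,-.032,.012),(.104,-.032,.012),(255,255,0))
    L((-.004,-.144,.052),(-.004,-.036,.052),(255,0,255))
    cv2.imwrite(o,im)
E
python3 ov.py -.0225 .048 .006
```

```text
(no output)
```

View pics/ova.png

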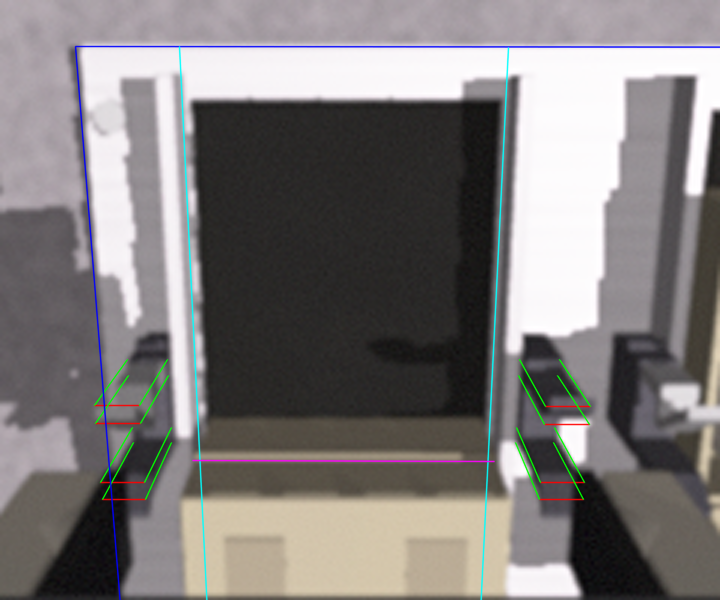

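View pics/ovb.png

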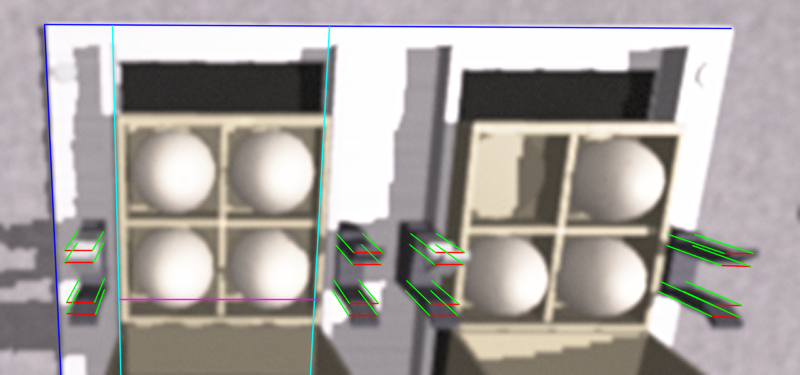

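Emit:
apply_moves --plan '[[0,[0,0,-0.9],-1],[0,[0,0,0],-1],[0,[0,0,0],-1],[0,[0,0,0],-1],[0,[0,0,0],-1],[0,[0,0,0],-1],[0,[0,0,0],-1],[0,[0,0,0],-1],[0,[0,0,0],-1],[0,[0,0,0],-1],[0,[0,0,0],-1],[0,[0,0,0],-1]]'

```text
time_s: 11.7
tcp_pos: [0.4764, -0.0841, 0.2501]
eef_rot: [-179.9, -0.1, 157.7]
contact_force: [-0.2, -0.6, -0.2]
gripper_width: 0.0879
```

Emit:
apply_moves --plan '[[0,[0,0,0],-1],[0,[0,0,0],-1],[0,[0,0,0],-1],[0,[-0.1,1,0],0],[0,[-0.1,1,0],0],[0,[-0.1,1,0],0],[0,[-0.1,1,0],0],[0,[-0.1,1,0],0],[0,[0,1,0],0],[0,[0,0.5,0],0],[0,[0,0,0],0]]'

```text
time_s: 13.08
tcp_pos: [0.5269, 0.2392, 0.2499]
eef_rot: [-179.9, -0.1, 175.6]
contact_force: [-0.1, -1.1, 0.1]
gripper_width: 0.0875
```

```bash
python3 look.py a9 wrist scene
```

```text
13.175 [0.52690038 0.23752027 0.25060756] [-1.79918745e+02 -7.39682243e-02  1.75508969e+02] [-0.68768332 -0.45719019 -0.09266953] 0.08801648477501124
carrier frame [-0.03714215  0.23515793  0.25060756]
```

View pics/a9wrist.png

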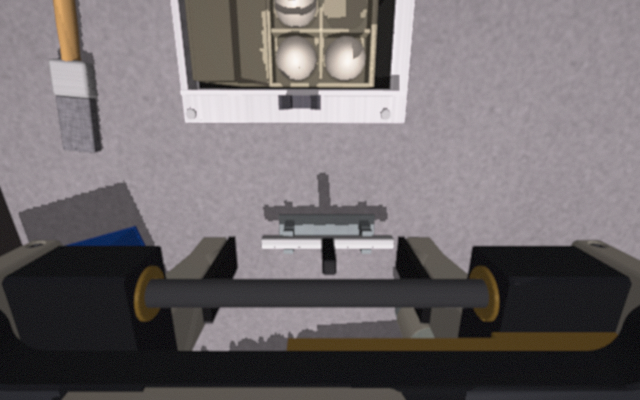

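View pics/a9scene.png

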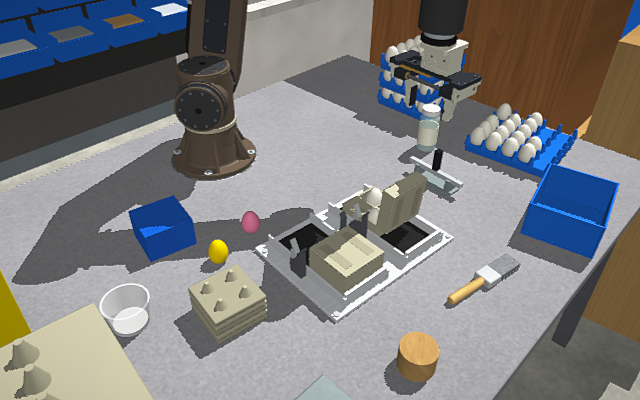

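Run:
```python
import cv2
a=cv2.imread("pics/a9wrist.png")
cv2.imwrite("pics/a9z.png",cv2.resize(a[200:280,240:410],None,fx=4.5,fy=4.5,interpolation=cv2.INTER_CUBIC))
```

```text
(no output)
```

View pics/a9z.png

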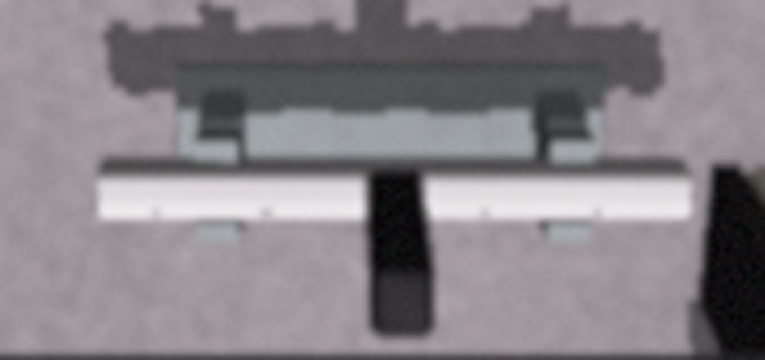

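Run:
```python
from h import *
addw('a9','a9wrist.pkl')
m=lambda u,v:(240+(u+.5)/4.5-.5,200+(v+.5)/4.5-.5)
q=[atz('a9',m(*a),.043) for a in [(97,176),(690,174),(692,220),(97,220)]]
for a in q: print(a.round(4))
c=np.mean(q,0); print(c, 'len',np.linalg.norm(q[0]-q[1]),np.linalg.norm(q[2]-q[3]),'wid',np.linalg.norm(q[0]-q[3]))
for a,b in ((q[0],q[1]),(q[3],q[2])): d=b-a; print(np.degrees(np.arctan2(d[1],d[0])))
g=[atz('a9',m(*a),.102) for a in [(374,272),(430,270),(432,330),(376,332)]]; print(np.mean(g,0),np.linalg.norm(g[0]-g[1]),np.linalg.norm(g[0]-g[3]))
s=pickle.load(open('a9wrist.pkl','rb'))[0]
R=Ro.from_euler('xyz',s['eef_rot'],degrees=True).as_matrix()
print((R.T@(np.mean(g,0)*.5+c*.5-s['tcp_pos']))/.05)
```

```text
[0.6017 0.323  0.043 ]
[0.4367 0.3356 0.043 ]
[0.4362 0.3498 0.043 ]
[0.6035 0.3365 0.043 ]
[0.51953499 0.33621523 0.043     ] len 0.16552494125508763 0.1677989432592442 wid 0.013556969028640006
175.64574729740417
175.43061369850273
[0.51938711 0.33536488 0.102     ] 0.013408196076638533 0.016266149103337183
[0.28986419 1.92084701 3.54383354]
```

Emit:
apply_moves --plan '[[0,[0.1,0.6,0],0],[0,[0.1,0.7,0],0],[0,[0.1,0.62,0],0],[0,[0,0,0.8],0],[0,[0,0,0.9],0],[0,[0,0,0.9],0],[0,[0,0,0.8],0],[0,[0,0,0.4],0],[0,[0,0,0.2],0],[0,[0,0,0],0]]'

```text
time_s: 14.42
tcp_pos: [0.52, 0.3341, 0.0515]
eef_rot: [-180.0, -0.0, 175.5]
contact_force: [0.3, 0.3, 1.0]
gripper_width: 0.0875
```

```bash
python3 look.py b1 wrist scene
python3 - <<'E'
import cv2
a=cv2.imread("pics/b1scene.png")
cv2.imwrite("pics/b1z.png",cv2.resize(a[60:220,350:520],None,fx=3.5,fy=3.5,interpolation=cv2.INTER_CUBIC))
E
```

```text
14.525 [0.52044998 0.33505629 0.05266642] [1.79934323e+02 6.27487583e-02 1.75487413e+02] [0.38832483 0.08655219 0.38921883] 0.08762649353663371
carrier frame [-0.05156428  0.33183721  0.05266642]
```

View pics/b1z.png

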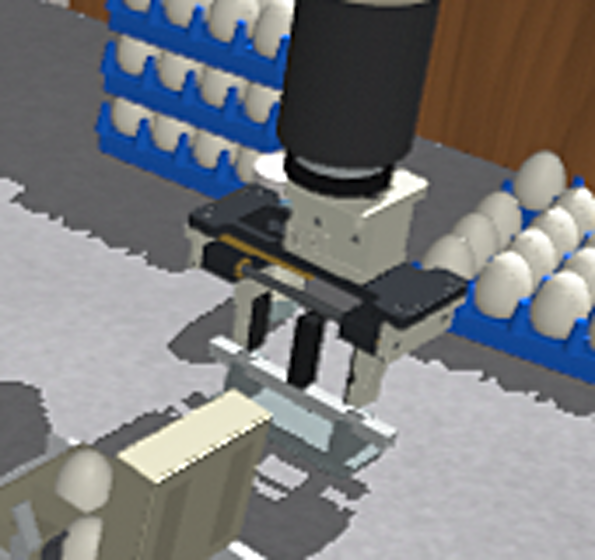

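View pics/b1wrist.png

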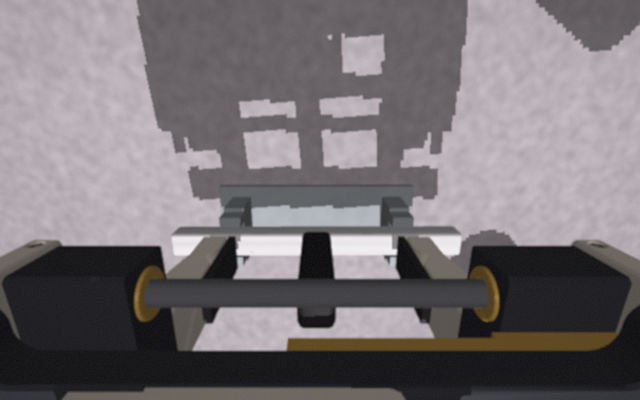

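Emit:
apply_moves --plan '[[200,[0,0,0],0],[255,[0,0,0],0],[255,[0,0,0],0],[255,[0,0,0],0],[255,[0,0,0],0],[255,[0,0,0],0]]' --squeeze 45

```text
time_s: 15.28
tcp_pos: [0.5198, 0.3349, 0.0515]
eef_rot: [-180.0, -0.0, 175.5]
contact_force: [-0.0, 0.1, -0.0]
gripper_width: 0.033
```

Emit:
apply_moves --plan '[[255,[0,0,-0.3],0],[255,[0,0,-0.6],0],[255,[0,0,-0.9],0],[255,[0,0,-0.9],0],[255,[0,0,-0.9],0],[255,[0,0,-0.4],0],[255,[0,0,0],0]]'

```text
time_s: 16.15
tcp_pos: [0.5203, 0.3354, 0.2543]
eef_rot: [179.8, 0.2, 175.5]
contact_force: [-0.1, 0.1, -2.2]
gripper_width: 0.0153
```

```bash
python3 look.py b2 wrist scene
```

```text
16.25 [0.51929424 0.33461641 0.25117447] [-1.79995720e+02 -4.17096034e-02  1.75486022e+02] [-0.21951424 -0.72648031 -1.77195556] 0.015497118389872739
carrier frame [-0.05268008  0.3313041   0.25117447]
```

View pics/b2wrist.png

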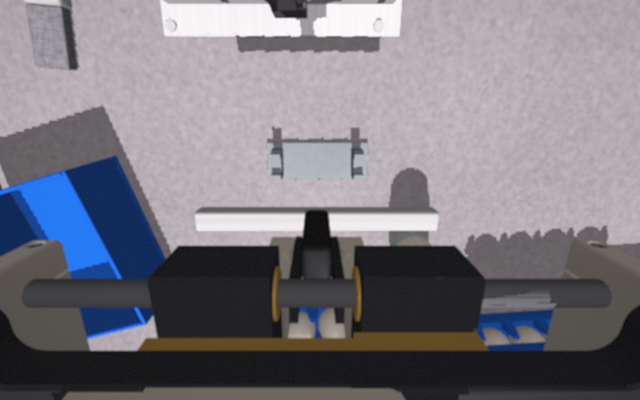

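Run:
```python
import cv2
a=cv2.imread("pics/b2wrist.png")
cv2.imwrite("pics/b2z.png",cv2.resize(a[190:260,185:450],None,fx=3,fy=3,interpolation=cv2.INTER_CUBIC))
```

```text
(no output)
```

View pics/b2z.png

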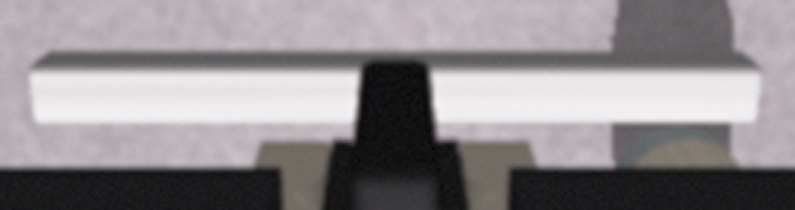

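Run:
```python
from h import *
s,c=pickle.load(open('b2wrist.pkl','rb'))
m=lambda u,v:(185+(u+.5)/3-.5,190+(v+.5)/3-.5)
# bar tool-frame pose: offset (dx,dy,dz), rot; corners of top face (tool z = dz-.007) ; near(camera)side = tool -y
pts=[((31,70),(-.084,-.007,-.007)),((760,69),(.084,-.007,-.007)),((756,122),(.084,.007,-.007)),((35,123),(-.084,.007,-.007)),((48,51),(-.084,-.007,.007)),((740,52),(.084,-.007,.007))]
Mi=np.linalg.inv(c['mount'])
def f(q):
    R=Ro.from_euler('xyz',[q[3],q[5],q[4]]).as_matrix(); o=[]
    for uv,X in pts:
        P=Mi[:3,:3]@(R@np.array(X)+q[:3])+Mi[:3,3]; k=c['K']@P; o+=list(k[:2]/k[2]-m(*uv))
    return o
g=least_squares(f,[0,0,-.014*-1,0,0,0]); print(g.x[:3]*1e3,np.degrees(g.x[3:]),np.round(g.fun,2))
f2=lambda q:f([q[0],q[1],q[2],0,q[3],0])
g=least_squares(f2,[0,0,.014,0]); print(g.x[:3]*1e3,np.degrees(g.x[3:]),np.round(g.fun,2))
```

```text
[ 1.60630453  3.24704526 53.49889039] [-2.66767464  0.65922315 -1.50761626] [-0.41 -0.71  0.48 -0.42 -0.28  0.83  0.06  0.93  0.56 -0.19 -0.4  -0.44]
[ 0.81334224  3.17496026 53.70147154] [0.08063233] [-0.69 -0.26  0.36 -0.06 -0.58  1.02  0.28  0.82  0.66 -0.56  0.01 -1.02]
```

Emit:
apply_moves --plan '[[255,[0,0,0.6],0],[255,[0,0,0.8],0],[255,[0,0,0.8],0],[255,[0,0,0.5],0],[255,[0,0,0.3],0],[255,[0,0,0],0]]'

```text
time_s: 17.0
tcp_pos: [0.5191, 0.3342, 0.1]
eef_rot: [-179.9, -0.1, 175.5]
contact_force: [0.4, 0.8, -1.1]
gripper_width: 0.0155
```

```bash
python3 look.py b3 wrist scene
python3 - <<'E'
import cv2
a=cv2.imread("pics/b3scene.png")
cv2.imwrite("pics/b3z.png",cv2.resize(a[60:220,350:520],None,fx=3.5,fy=3.5,interpolation=cv2.INTER_CUBIC))
E
```

```text
17.1 [0.520211   0.33519499 0.10217506] [1.79981125e+02 3.61321769e-02 1.75512369e+02] [0.74547618 0.43615612 0.18329152] 0.015204269658143185
carrier frame [-0.05181383  0.33195586  0.10217506]
```

View pics/b3z.png

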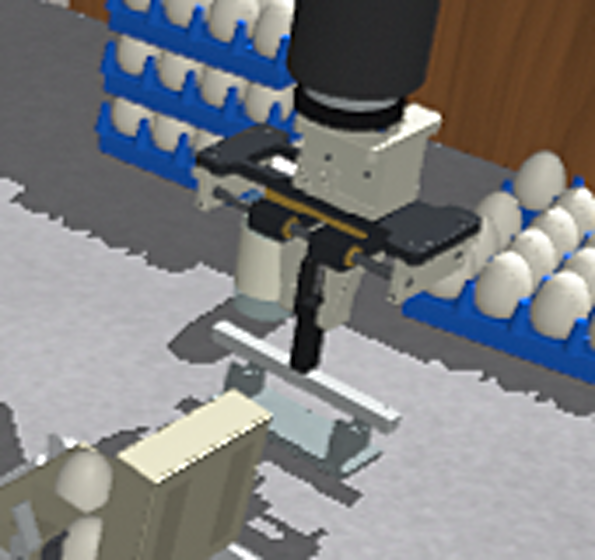

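View pics/b3wrist.png

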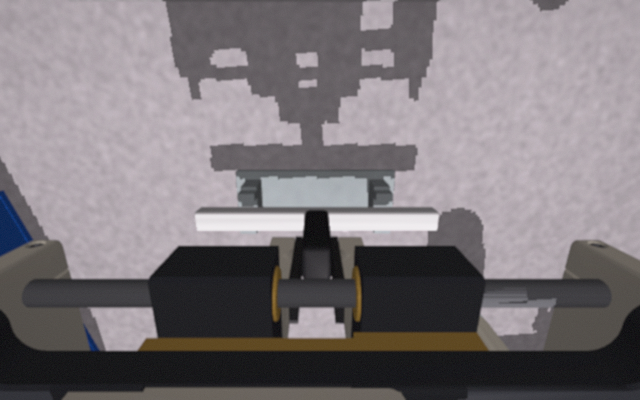

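Emit:
apply_moves --plan '[[255,[0,0,0.12],0],[255,[0,0,0.08],0],[255,[0,0,0],0]]'

```text
time_s: 17.48
tcp_pos: [0.5196, 0.3348, 0.0914]
eef_rot: [-180.0, -0.0, 175.5]
contact_force: [-0.4, -0.2, -2.0]
gripper_width: 0.0156
```

Emit:
apply_moves --plan '[[255,[0,0,0.05],0],[255,[0,0,0],0]]'

```text
time_s: 17.73
tcp_pos: [0.5197, 0.3348, 0.0889]
eef_rot: [-180.0, -0.0, 175.5]
contact_force: [0.8, -0.1, -1.3]
gripper_width: 0.0158
```

Emit:
apply_moves --plan '[[255,[0,0,0.04],0],[255,[0,0,0.02],0],[255,[0,0,0],0]]'

```text
time_s: 18.1
tcp_pos: [0.52, 0.3353, 0.0876]
eef_rot: [180.0, 0.1, 175.5]
contact_force: [-4.8, -0.7, 9.8]
gripper_width: 0.0158
```

Emit:
apply_moves --plan '[[255,[0,0,-0.03],0],[100,[0,0,0],0],[100,[0,0,0],0],[100,[0,0,0],0],[100,[0,0,0],0],[100,[0,0,0],0]]'

```text
time_s: 18.85
tcp_pos: [0.5198, 0.3349, 0.0875]
eef_rot: [-180.0, -0.0, 175.5]
contact_force: [0.3, 0.3, -0.1]
gripper_width: 0.053
```

```bash
python3 look.py b4 wrist scene
python3 - <<'E'
import cv2
a=cv2.imread("pics/b4scene.png")
cv2.imwrite("pics/b4z.png",cv2.resize(a[60:220,350:520],None,fx=3.5,fy=3.5,interpolation=cv2.INTER_CUBIC))
E
```

```text
18.95 [0.5197902  0.33491537 0.08754635] [-1.79997277e+02 -9.10579649e-04  1.75498887e+02] [ 0.14524256  0.42164814 -0.36781576] 0.05323787750197555
carrier frame [-0.05221029  0.33164269  0.08754635]
```

View pics/b4z.png

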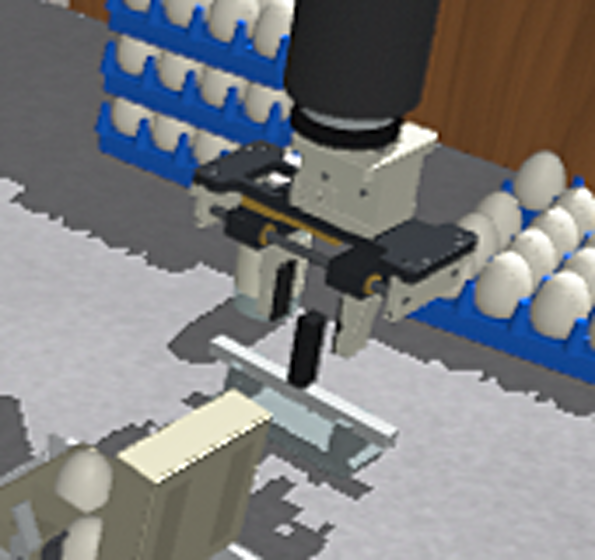

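View pics/b4wrist.png

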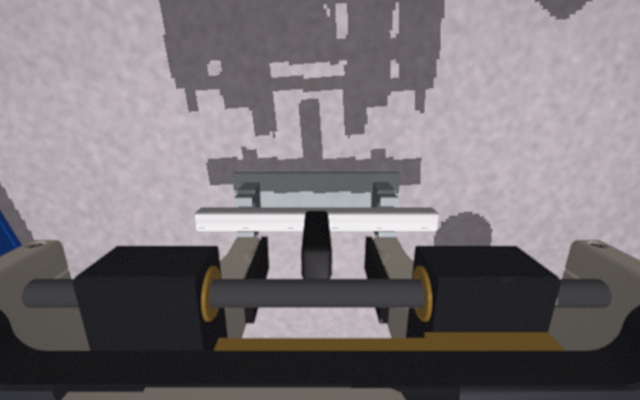

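Emit:
apply_moves --plan '[[100,[0,0.04,0.3],0],[100,[0,0,0.35],0],[150,[0,0,0.1],0],[255,[0,0,0],0],[255,[0,0,0],0],[255,[0,0,0],0],[255,[0,0,0],0],[255,[0,0,0],0],[255,[0,0,0],0],[255,[0,0,0],0]]'

```text
time_s: 20.2
tcp_pos: [0.5202, 0.3371, 0.0506]
eef_rot: [180.0, 0.0, 175.5]
contact_force: [-1.0, -0.3, 5.8]
gripper_width: 0.0164
```

Emit:
apply_moves --plan '[[255,[0,0,-0.2],0],[255,[0,0,-0.6],0],[255,[0,0,-0.9],0],[255,[0,0,-0.9],0],[255,[0,0,-0.9],0],[255,[0,0,-0.4],0],[255,[0,0,0],0]]'

```text
time_s: 21.08
tcp_pos: [0.5203, 0.3373, 0.247]
eef_rot: [179.8, 0.1, 175.5]
contact_force: [0.1, -0.3, -1.2]
gripper_width: 0.0158
```

```bash
python3 look.py b5 wrist
python3 - <<'E'
import cv2
a=cv2.imread("pics/b5wrist.png")
cv2.imwrite("pics/b5z.png",cv2.resize(a[190:260,155:480],None,fx=2.4,fy=2.4,interpolation=cv2.INTER_CUBIC))
E
```

```text
21.125 [0.51972491 0.33683682 0.24519925] [ 1.79952100e+02 -5.07490366e-04  1.75484497e+02] [-0.80264936 -0.06003013 -1.86784584] 0.01606411112555201
carrier frame [-0.05243284  0.33355233  0.24519925]
```

View pics/b5z.png

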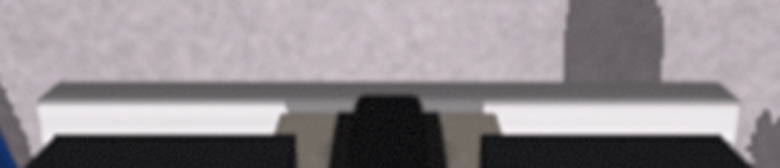

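Run:
```python
from h import *
s,c=pickle.load(open('b5wrist.pkl','rb'))
m=lambda u,v:(155+(u+.5)/2.4-.5,190+(v+.5)/2.4-.5)
pts=[((40,104),(-.084,-.007,-.007)),((738,103),(.084,-.007,-.007)),((62,84),(-.084,-.007,.007)),((717,84),(.084,-.007,.007))]
Mi=np.linalg.inv(c['mount'])
def f(q):
    R=Ro.from_euler('xyz',[0,0,q[3]]).as_matrix(); o=[]
    for uv,X in pts:
        P=Mi[:3,:3]@(R@np.array(X)+q[:3])+Mi[:3,3]; k=c['K']@P; o+=list(k[:2]/k[2]-m(*uv))
    return o
g=least_squares(f,[0,0,.014,0]); print(g.x[:3]*1e3,np.degrees(g.x[3:]),np.round(g.fun,2))
p=np.load('p.npy')
w=T(p,[[-.0225,-.09,.048]])[0]; print('seat world',w, 'yaw',np.degrees(p[2])+90)
t=s['tcp_pos']; R=Ro.from_euler('z',s['eef_rot'][2],degrees=True).as_matrix()@np.diag([1,-1,-1.])
print('now axes: ',R.T@(w-t)/.05)
```

```text
[ 1.13502969  2.18577979 16.52904762] [0.06862403] [-0.3   0.44  0.55  0.64  0.4  -0.47 -0.66 -0.68]
seat world [ 0.51484541 -0.08774385  0.048     ] yaw 85.29913208503791
now axes:  [-0.55742172 -8.48366416  3.97937553]
```

Emit:
apply_moves --plan '[[255,[0,-0.5,0],0],[255,[-0.1,-0.9,0],0],[255,[-0.1,-0.9,0],0],[255,[-0.1,-0.9,0],0],[255,[-0.1,-0.9,0],0],[255,[-0.1,-0.9,0],0],[255,[0,-0.9,0],0],[255,[0,-0.9,0],0],[255,[0,-0.9,0],0],[255,[0,-0.6,0],0],[255,[0,0,0],1],[255,[0,0,0],1]]'

```text
time_s: 22.62
tcp_pos: [0.5107, -0.0801, 0.2436]
eef_rot: [-179.9, -0.1, 163.2]
contact_force: [0.1, -0.7, -0.8]
gripper_width: 0.0158
```

Emit:
apply_moves --plan '[[255,[0,0,0],1],[255,[0,0,0],1],[255,[0,0,0],1],[255,[0,0,0],1],[255,[0,0,0],1],[255,[0,0,0],1],[255,[0,0,0],1],[255,[0,0,0],1],[255,[0,0,0],1],[255,[0,0,0],1],[255,[0,0,0],1],[255,[0,0,0],1]]'

```text
time_s: 24.12
tcp_pos: [0.5108, -0.0795, 0.2436]
eef_rot: [-179.8, 0.0, 91.3]
contact_force: [0.2, -0.1, -1.0]
gripper_width: 0.0157
```

Emit:
apply_moves --plan '[[255,[0,0,0],1],[255,[0,0,0],0],[255,[0,0,0],0]]'

```text
time_s: 24.5
tcp_pos: [0.5117, -0.0791, 0.2444]
eef_rot: [-179.9, 0.0, 85.6]
contact_force: [0.3, 0.3, -1.3]
gripper_width: 0.016
```

```bash
python3 look.py b6 wrist scene
```

```text
24.6 [ 0.51200343 -0.07895538  0.24474628] [-1.79970436e+02  5.83090448e-03  8.55741766e+01] [-0.830436    0.29101289 -0.5479023 ] 0.015188155135517748
carrier frame [-0.02605267 -0.08147401  0.24474628]
```

View pics/b6wrist.png

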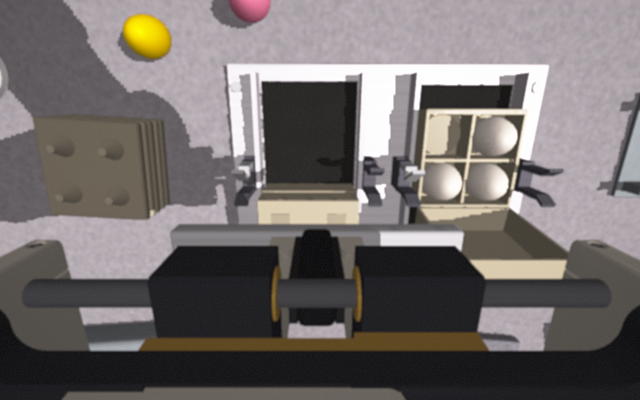

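View pics/b6scene.png

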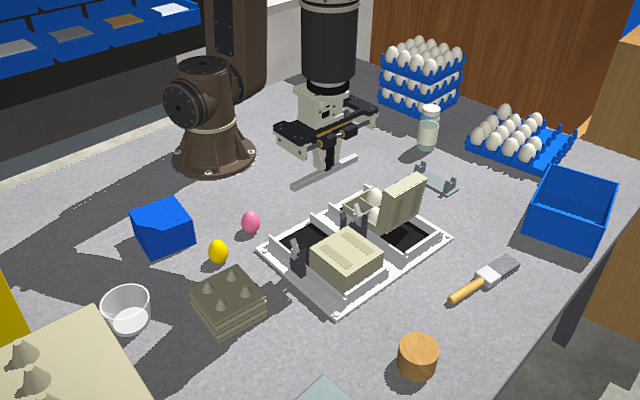

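Emit:
apply_moves --plan '[[255,[-0.1,0.05,0.3],0.04],[255,[-0.09,0,0.6],0],[255,[0,0,0.7],0],[255,[0,0,0.5],0],[255,[0,0,0.2],0],[255,[0,0,0],0],[255,[0,0,0],0]]'

```text
time_s: 25.48
tcp_pos: [0.5148, -0.0884, 0.1309]
eef_rot: [179.9, -0.0, 85.3]
contact_force: [0.4, 0.5, -0.7]
gripper_width: 0.0159
```

```bash
python3 look.py b7 wrist scene top;  python3 - <<'E'
import cv2
a=cv2.imread("pics/b7scene.png")
cv2.imwrite("pics/b7z.png",cv2.resize(a[160:310,250:420],None,fx=4,fy=4,interpolation=cv2.INTER_CUBIC))
a=cv2.imread("pics/b7wrist.png")
cv2.imwrite("pics/b7w.png",cv2.resize(a[90:280,160:480],None,fx=2.5,fy=2.5,interpolation=cv2.INTER_CUBIC))
a=cv2.imread("pics/b7top.png")
cv2.imwrite("pics/b7t.png",cv2.resize(a[95:235,280:410],None,fx=4,fy=4,interpolation=cv2.INTER_CUBIC))
E
```

```text
25.625 [ 0.51463274 -0.08832657  0.13099264] [ 1.79899697e+02 -2.58962802e-02  8.52670056e+01] [ 0.36513349  0.35307508 -0.93072187] 0.01578401201063761
carrier frame [-0.02266421 -0.0905982   0.13099264]
```

View pics/b7z.png

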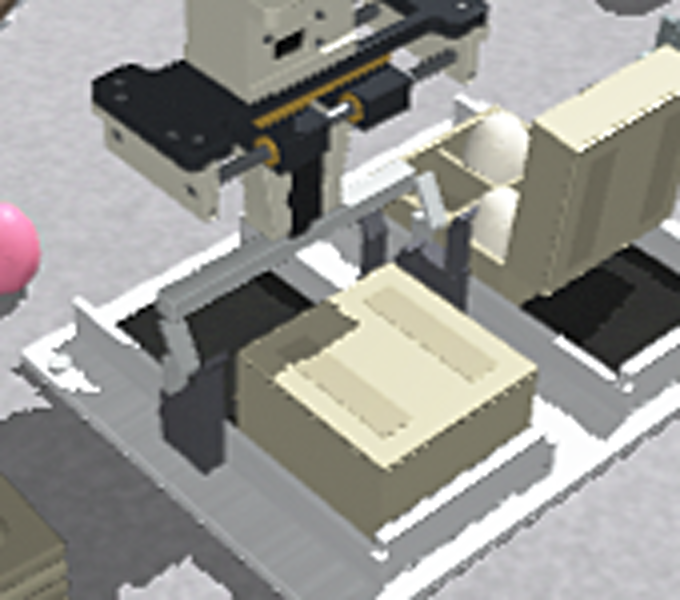

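View pics/b7w.png

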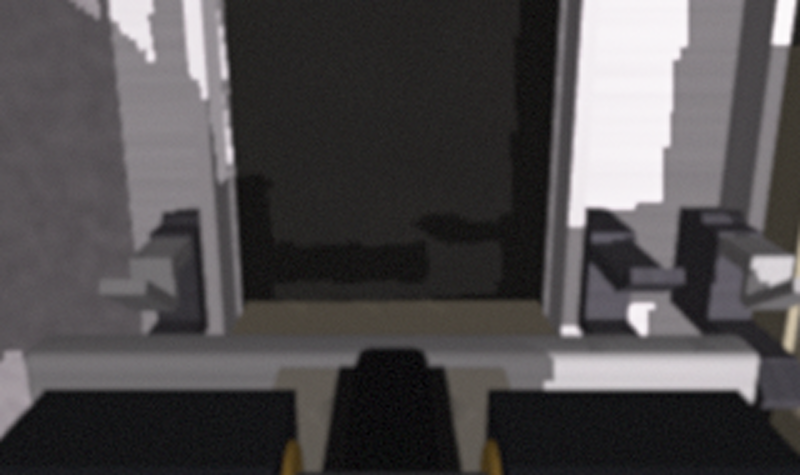

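View pics/b7t.png

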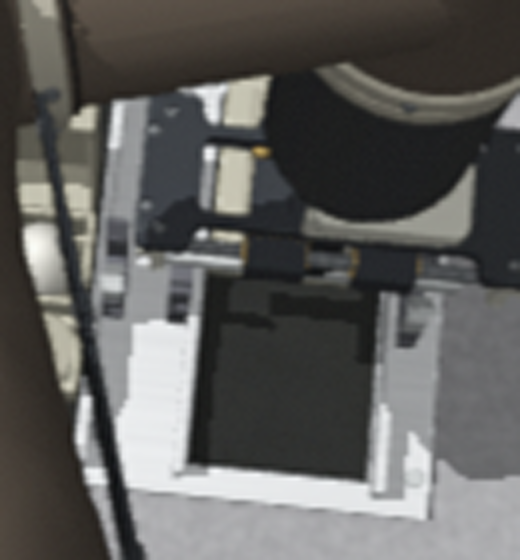

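Emit:
apply_moves --plan '[[255,[0,-0.02,0.15],0],[255,[0,0,0.15],0],[255,[0,0,0.15],0],[255,[0,0,0.15],0],[255,[0,0,0],0]]'

```text
time_s: 26.25
tcp_pos: [0.5146, -0.0882, 0.1]
eef_rot: [179.9, -0.0, 85.3]
contact_force: [5.2, 0.3, 1.0]
gripper_width: 0.0155
```

```bash
python3 look.py b8 wrist scene;  python3 - <<'E'
import cv2
a=cv2.imread("pics/b8scene.png")
cv2.imwrite("pics/b8z.png",cv2.resize(a[160:310,250:420],None,fx=4,fy=4,interpolation=cv2.INTER_CUBIC))
a=cv2.imread("pics/b8wrist.png")
cv2.imwrite("pics/b8w.png",cv2.resize(a[90:280,160:480],None,fx=2.5,fy=2.5,interpolation=cv2.INTER_CUBIC))
E
```

```text
26.35 [ 0.514317   -0.08821053  0.1003471 ] [ 1.79881418e+02 -1.57535296e-02  8.52683130e+01] [ 5.30057169  0.1358424  -0.42463884] 0.0160486924196272
carrier frame [-0.02298839 -0.09050841  0.1003471 ]
```

View pics/b8z.png

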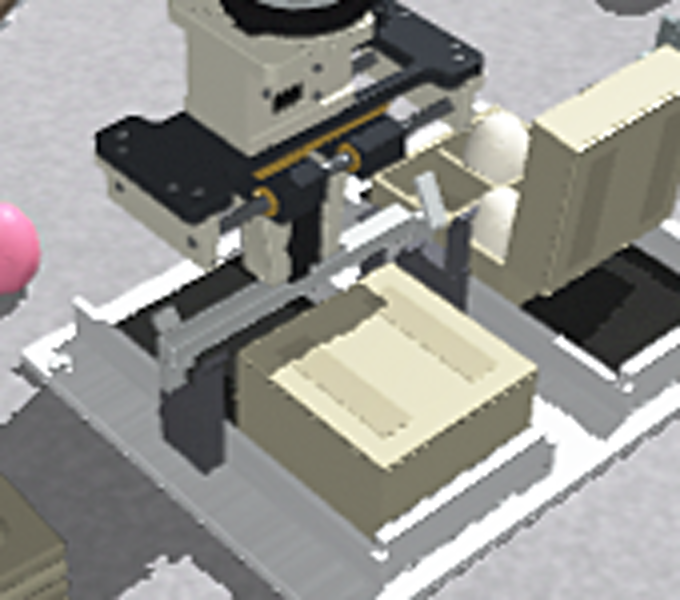

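View pics/b8w.png

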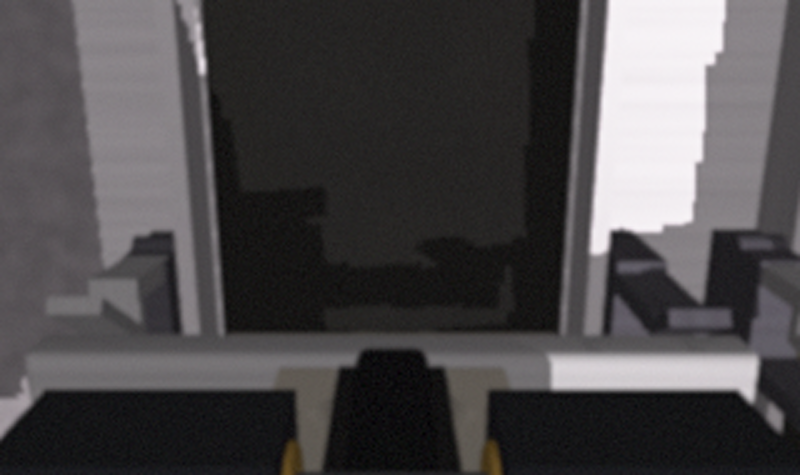

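Emit:
apply_moves --plan '[[255,[0,0,0.12],0],[255,[0,0,0.12],0],[255,[0,0,0.1],0],[255,[0,0,0],0]]'

```text
time_s: 26.85
tcp_pos: [0.5155, -0.0881, 0.0836]
eef_rot: [179.7, -0.0, 85.3]
contact_force: [9.0, -1.3, -4.3]
gripper_width: 0.0159
```

Emit:
apply_moves --plan '[[255,[0,0,0.12],0],[255,[0,0,0.12],0],[255,[0,0,0],0]]'

```text
time_s: 27.22
tcp_pos: [0.5152, -0.088, 0.0713]
eef_rot: [179.8, -0.1, 85.2]
contact_force: [9.2, -0.4, -4.7]
gripper_width: 0.0158
```

Emit:
apply_moves --plan '[[255,[0,0,0.08],0],[255,[0,0,0.08],0],[255,[0,0,0],0]]'

```text
time_s: 27.6
tcp_pos: [0.516, -0.0881, 0.067]
eef_rot: [179.6, -0.0, 85.4]
contact_force: [-3.0, 4.0, 33.1]
gripper_width: 0.0159
```

```bash
python3 look.py b9 wrist scene;  python3 - <<'E'
import cv2
a=cv2.imread("pics/b9scene.png")
cv2.imwrite("pics/b9z.png",cv2.resize(a[160:310,250:420],None,fx=4,fy=4,interpolation=cv2.INTER_CUBIC))
a=cv2.imread("pics/b9wrist.png")
cv2.imwrite("pics/b9w.png",cv2.resize(a[90:280,160:480],None,fx=2.5,fy=2.5,interpolation=cv2.INTER_CUBIC))
E
```

```text
27.7 [ 0.51600966 -0.08808546  0.06700927] [ 1.79633480e+02 -1.96448921e-02  8.53559146e+01] [-2.76282119  3.99906917 31.68960665] 0.015580486410543787
carrier frame [-0.02131168 -0.09024505  0.06700927]
```

View pics/b9z.png

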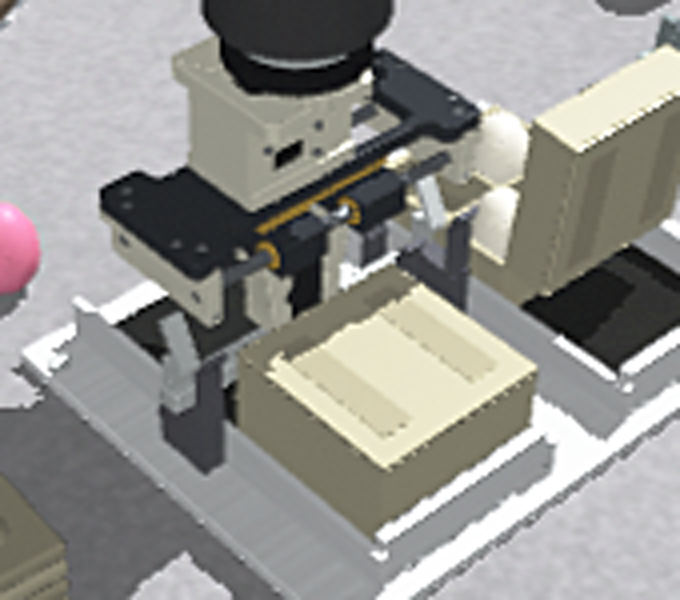

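View pics/b9w.png

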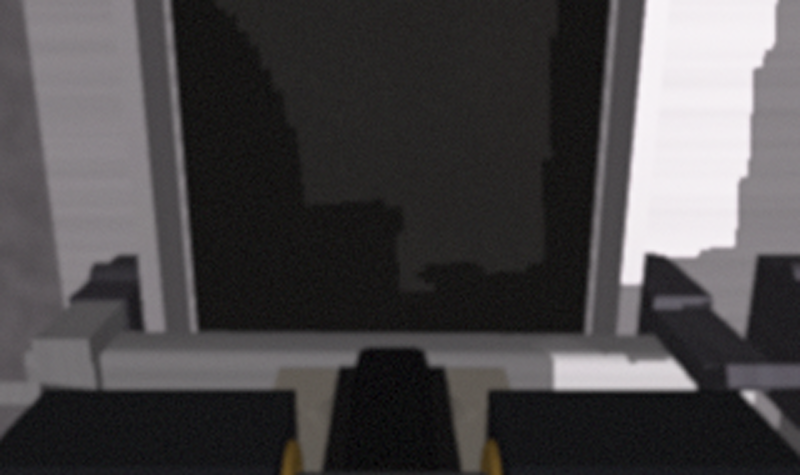

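Emit:
apply_moves --plan '[[255,[0,0,-0.06],0],[170,[0,0,0],0],[150,[0,0,0],0],[120,[0,0,0],0],[120,[0,0,0],0],[120,[0,0,0],0]]'

```text
time_s: 28.45
tcp_pos: [0.5128, -0.0884, 0.0659]
eef_rot: [-180.0, 0.0, 85.3]
contact_force: [-0.2, 0.6, -0.0]
gripper_width: 0.0461
```

Emit:
apply_moves --plan '[[120,[0,0,-0.4],0],[120,[0,0,-0.6],0],[120,[0,0,-0.8],0],[120,[0,-0.5,-0.8],0],[120,[0,-0.7,-0.5],0],[120,[0,-0.2,0],0],[120,[0,0,0],0]]'

```text
time_s: 29.32
tcp_pos: [0.4428, -0.0825, 0.2209]
eef_rot: [180.0, -0.0, 85.3]
contact_force: [0.4, -1.0, 0.2]
gripper_width: 0.0465
```

```bash
python3 look.py c1 wrist scene top;  python3 - <<'E'
import cv2
a=cv2.imread("pics/c1scene.png")
cv2.imwrite("pics/c1z.png",cv2.resize(a[160:310,250:420],None,fx=4,fy=4,interpolation=cv2.INTER_CUBIC))
a=cv2.imread("pics/c1wrist.png")
cv2.imwrite("pics/c1w.png",cv2.resize(a[40:280,160:480],None,fx=2.5,fy=2.5,interpolation=cv2.INTER_CUBIC))
E
```

```text
29.475 [ 0.44358422 -0.08257321  0.22015748] [-1.79910976e+02  2.94514364e-02  8.52591824e+01] [ 0.56734443 -0.10228737  0.20081723] 0.04647793340218992
carrier frame [-0.09394523 -0.09068687  0.22015748]
```

View pics/c1z.png

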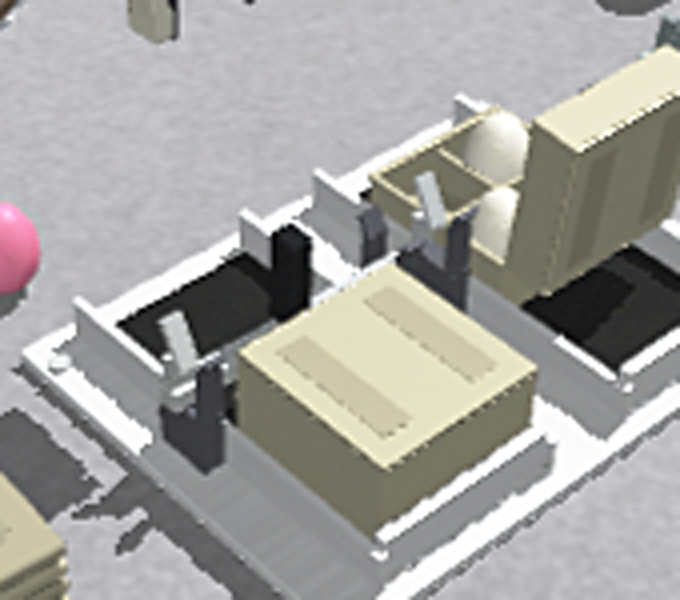

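View pics/c1w.png

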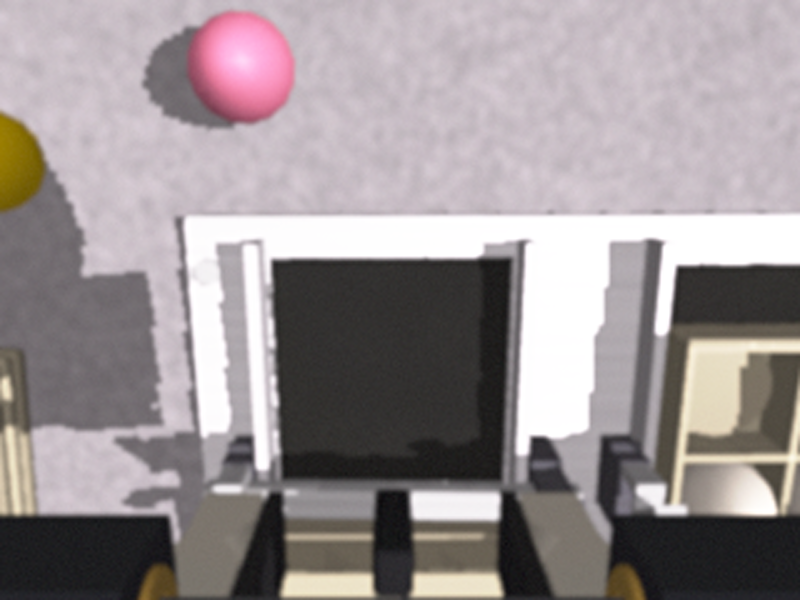

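Emit:
apply_moves --plan '[[120,[0,-0.2,-0.8],0],[120,[0,-0.3,-0.9],0],[255,[0,0,-0.5],0],[255,[0,0,0],0],[255,[0,0,0],0]]'

```text
time_s: 30.1
tcp_pos: [0.4184, -0.0804, 0.3297]
eef_rot: [-179.9, 0.0, 85.2]
contact_force: [-0.5, -0.3, -0.7]
gripper_width: 0.0219
```

```bash
python3 look.py c2 wrist scene;  python3 - <<'E'
import cv2,numpy as np
from h import *
a=cv2.imread("pics/c2scene.png"); p=np.load('p.npy')
im=[]
for y in (-.16,.02):
    q=proj('scene',T(p,[[-.022,y,.06]]))[0]; M=np.float32([[9,0,-9*q[0]+180],[0,9,-9*q[1]+200]])
    im.append(cv2.warpAffine(a,M,(390,400),flags=cv2.INTER_CUBIC))
cv2.imwrite("pics/c2j.png",np.hstack(im))
a=cv2.imread("pics/c2wrist.png")
cv2.imwrite("pics/c2w.png",cv2.resize(a[90:290,180:480],None,fx=2.6,fy=2.6,interpolation=cv2.INTER_CUBIC))
E
```

```text
30.2 [ 0.41819014 -0.08051505  0.32964798] [-1.79847537e+02  4.06720305e-02  8.52486358e+01] [ 0.24670244 -0.19200321  0.01154692] 0.013994007061487207
carrier frame [-0.11942256 -0.09071677  0.32964798]
```

View pics/c2j.png

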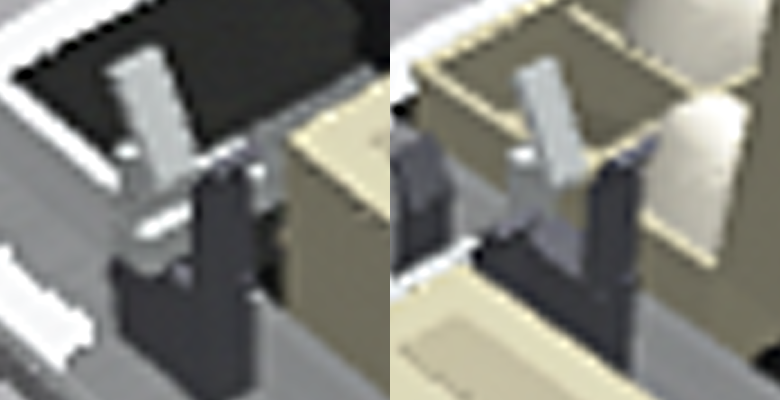

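View pics/c2w.png

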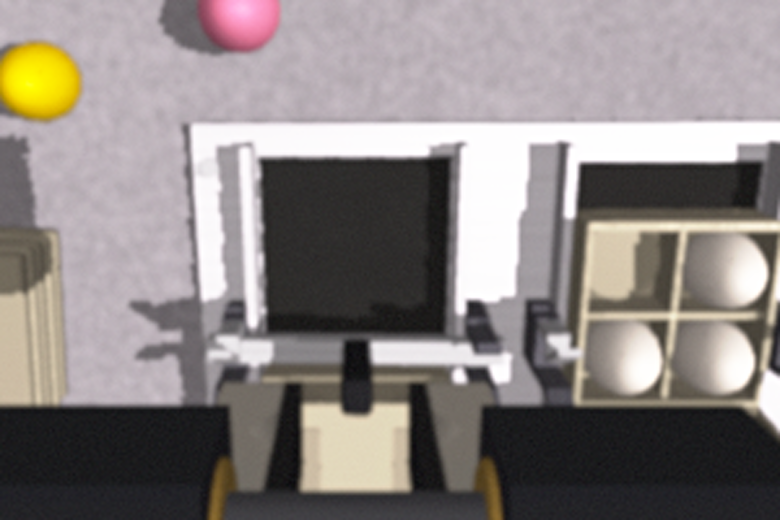

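Run:
```python
from h import *
addw('c2','c2wrist.pkl'); p=np.load('p.npy')
out=[]
for zb,col in ((.048,(0,0,255)),(.058,(0,255,0))):
    B=np.array([[-.022+sx*.007,-.09+sy*.084,zb+.007] for sx,sy in ((-1,-1),(1,-1),(1,1),(-1,1))])
    G=np.array([[-.022+sx*.01,-.09+sy*.008,zb+.066] for sx,sy in ((-1,-1),(1,-1),(1,1),(-1,1))])
    out.append((B,G,col))
ims=[]
for cam,f,(x0,y0,w,h),k in [('c2','pics/c2wrist.png',(240,190,150,70),5),('scene','pics/c2scene.png',(280,205,90,60),8)]:
    im=cv2.resize(cv2.imread(f)[y0:y0+h,x0:x0+w],None,fx=k,fy=k,interpolation=cv2.INTER_CUBIC)
    for B,G,col in out:
        for Q in (B,G):
            q=((proj(cam,T(p,Q))-[x0,y0]+.5)*k-.5).round().astype(np.int32); cv2.polylines(im,[q],True,col,1,cv2.LINE_AA)
    cv2.imwrite(f'pics/c3{cam}.png',im)
```

```text
(no output)
```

View pics/c3c2.png

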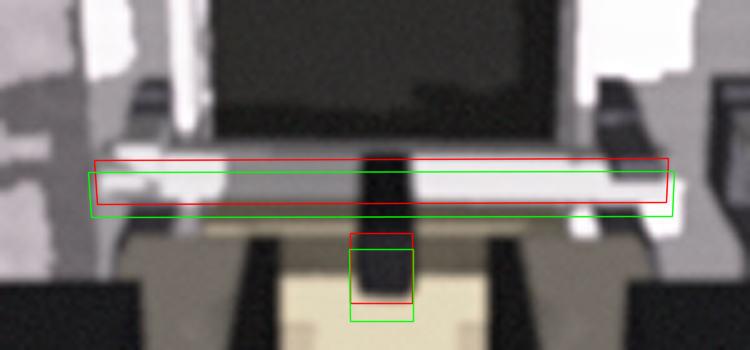

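View pics/c3scene.png

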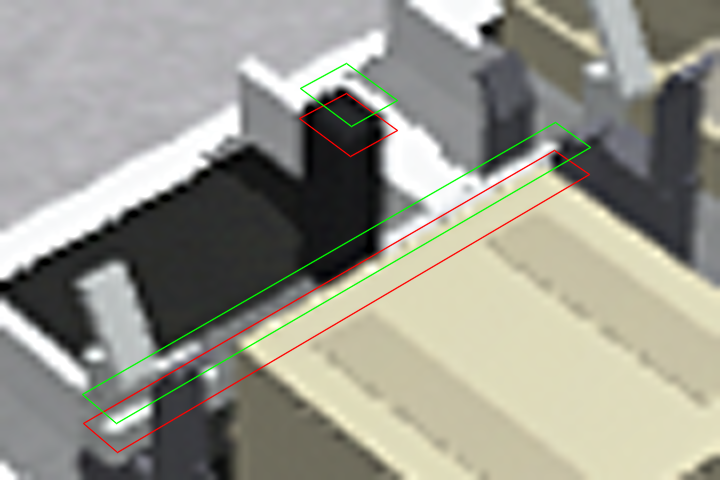

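```bash
python3 -c "
from plant import close_job,get_state
print(get_state()['contact_force']); print(close_job())"
```

```text
[ 0.24670244 -0.19200321  0.01154692]
the job is handed in; nothing more can be done
None
```

The job is handed in at about 30 s: the full carton, in the right lane, is shut, docked and locked in by the bar. The gap carton in the left lane was not touched. `close_job` gives no verdict, so these are my own last checks.

- **Lid:** it was pressed down with about 32 N and looked fully shut in the scene picture.
- **Docking:** the fingers stopped moving at about 15 N. The picture showed the carton at the end stop, and the rim overlay put it about 2 mm short.
- **Bar:** it bottomed out at about 33 N, after the roughly 9 N sideways push from the jaw disappeared. With the gripper off it, the overlay put the bar at the height I estimated for the seat (48–50 mm) and parallel to the clips. It may sit 3–4 mm towards +y, where 14 mm is allowed.
- **Jaw:** its tilt looks the same as the untouched left jaw's. I judged this by eye and did not measure the angle.
- **Gap carton:** the pictures still show its lid open and its three eggs in place, and I saw no movement. I did not measure its final position.
- **Arm:** it was clear of everything, with contact force close to zero.

My first grasp of the bar went wrong. I lifted before the fingers had closed, so they held only the top of the grip. I set the bar back in its rest, gripped it again lower down, and confirmed the hold with the wrist camera before placing it.

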